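# Line the acrylic tray with heat tiles

### The job

Make a heat pad in the white tray for a hot loaf tin: first take whatever stands in the tray (terracotta dish, loaf machine paddle, or both) and set it down on the cork mat, the dish upright. Then lay every terracotta tile from the two piles flat in the tray as one closed row without gaps, running along the far aluminium stop from the far left corner: each tile's short end pushed up against the far stop, the first tile's long side against the left stop and each next tile's long side against the one before. Do not shift the glass jar, the tongs or the scoop.

Things in the scene. Friction and masses are not known exactly. Their poses are not given: they have to be found in the camera images.
- tray: fixed white acrylic tray; origin at the centre of its underside, x away from the robot, y to its left. Floor top 4 mm up; inside, clear floor x -80 to 80 mm, y -165 to 165 mm. Rims 5 mm thick: at +x (far stop) and +y (left stop) bare aluminium, tops 18 mm above the worktop; at -x and -y white, tops 10 mm above it. Turned by up to 0.12 rad
- tray_corner (a point): inner far left corner of the tray at floor height, where far and left stops meet; axes as the tray's. Laid home, tile number k (0, 1, ..) of the row has its centre 40 mm towards -x and 25 + 50 k mm towards -y from here, its 80 mm length along the tray's x
- mat: fixed cork mat on the worktop, 120 mm (x) by 220 mm (y), 6 mm thick; origin at the centre of its underside. Cleared things go here
- dish: small round terracotta dish, open at the top, 60 mm across at the rim, 58 mm at the foot, 32 mm high, 5 mm wall, about 100 g; origin at the centre of its underside, z up when upright; starts upright in the tray, or is absent
- paddle: dark steel loaf machine paddle, about 60 g, standing on its hub: hub 22 mm across and 28 mm high about its z, with a blade 7 mm thick and 22 mm high that reaches to 53 mm along its +x; origin at the centre of the hub's underside; starts upright in the tray, or is absent; a knock may tip it over, and it then lies with its hub level
- tile_a1: terracotta tile, 80 mm (its x) by 50 mm (its y) by 12 mm thick (z), about 100 g, all tiles alike; origin at the centre of its underside; bottom of pile a, on the worktop
- tile_a2: terracotta tile, 80 mm (its x) by 50 mm (its y) by 12 mm thick (z), about 100 g, all tiles alike; origin at the centre of its underside; lies on tile_a1
- tile_a3: terracotta tile, 80 mm (its x) by 50 mm (its y) by 12 mm thick (z), about 100 g, all tiles alike; origin at the centre of its underside; lies on tile_a2, or is absent
- tile_b1: terracotta tile, 80 mm (its x) by 50 mm (its y) by 12 mm thick (z), about 100 g, all tiles alike; origin at the centre of its underside; bottom of pile b, on the worktop
- tile_b2: terracotta tile, 80 mm (its x) by 50 mm (its y) by 12 mm thick (z), about 100 g, all tiles alike; origin at the centre of its underside; lies on tile_b1, or is absent
- jar: bystander: glass storage jar with steel screw lid, 84 mm across, 140 mm high; origin at the centre of its underside
- tongs: bystander: stainless steel tongs lying flat, about 235 mm long along x, 45 mm wide, 12 mm high; origin at the middle, on the underside
- scoop: bystander: grey plastic scoop, about 170 mm long along x, 60 mm wide, 35 mm high; origin at the underside near the middle
Mind the look-alikes: they are no part of the job. Leave any black, blue or green look-alike of the tile_a2 alone.

How it is judged:
By the outcome, as a careful person would: the job done as asked, in the order asked, and still so for the second after the job is handed in, with the robot touching nothing.
Of dish, paddle only 1 to 2 are there at a start; the rules pass over those that are not, and their reading is None.
Of tile_a3, tile_b2 only 1 to 2 are there at a start; the rules pass over those that are not, and their reading is None.
At some moment in a run one of dish, paddle may be knocked a few centimetres aside while the robot is not near it.
Once in a run the grip may slacken for a moment while it holds something.
It also fails if it takes over 210 s, if anything falls off the work surface, if the arm or the gripper's body presses on something with over 40 N, if the wrist force passes 120 N, or if a joint passes its speed limit or range.

### The arm

A 7-joint arm with a two-finger parallel gripper is mounted at the origin on the work surface. World frame = base frame: x ahead of the robot, y to its left, z up, the work surface at z = 0. Lengths are in m, angles in rad, forces in N, time in s.
With the tool pointing down it reaches from about 0.4 to 0.85 m from the base axis. Payload 4.5 kg.
Tool frame: the origin (TCP) lies between the finger pads; the fingertips stand r.tip_reach ahead of it and the grasp point (between the pads) lies 3 mm ahead of it (r.tip_reach is the distance from the TCP to the fingertips, in m); z points along the fingers, y is the line along which they close (so a half turn about z gives the same grasp; the last joint's range is limited). The gripper opens to 88 mm and grips with 3 to 60 N. Pads are 18 mm wide; open, the fingers measure 123 mm over their backs; the gripper's body (75 mm by 187 mm) begins 45 mm behind the grasp point.
Start: joints at [1.33, 0.689, -0.195, 1.565, 0.157, 0.902, -0.215], TCP at [0.17, -0.602, 0.261] pointing down, gripper open.
Joint ranges: [-3.01, 3.01], [-0.46, 2.08], [-1.47, 1.51], [0.13, 2.56], [-1, 4.14], [0.04, 2.09], [-2.66, 2.66]. Speed limits (rad/s): [2.57, 2.57, 3.14, 3.14, 3.14, 3.14, 3.14].

### API

Orientations are given as a unit quaternion [x, y, z, w].
In Python, from plant import r gives the robot as it stands.
- The arm moves only by the tool step_arm, never from a script. Its argument "motion" is a list of rows, each an object with "dp": the shift along the tool's x, y, z in mm, a list of three; "twist": the turn, a rotation vector about the tool's x, y, z in rad, a list of three; "hand": the opening, from -1 (shut) to 1 (fully open). In form: [{"dp": [dx, dy, dz], "twist": [rx, ry, rz], "hand": hand}, ...]. A call has 1 to 5 rows; each row is the pose to reach, as a shift and turn from the pose commanded when the call began, along the tool's axes at that moment; what a row does not reach only later rows make up. A row lasts 1/8 s, in which the tool goes at most 62.5 mm and 10.7 degrees, less where a joint would pass 70% of its speed; a pose out of reach is approached as far as the arm can. A call with a gripper value outside its range is refused whole. The fingers move at their own pace and stop on an object; "force" is the grip in N (left out, the last holds). Time passes only in rows, so rows that repeat a pose let the fingers close. It gives the time, the measured TCP pose, the force, the opening and the grip force at its end, in the units of the state.
- r.get_state(): the state, without advancing time (a new reading comes with each control period).
- r.snapshot(name): name is "scene" or "top" or "wrist"; returns a dict with "pixels" (480x640x3 uint8, red, green, blue), "depth" (480x640 float32, m along the optical axis (not along the pixel's ray), 0 where there is no reading), "fx", "fy", "cx", "cy" (pixels), "D" ([k1, k2, p1, p2, k3] as OpenCV has them; the pictures are not rectified), "xyz" and "orientation" of the camera in the world; the wrist camera has in their place "mount" (4x4, takes a point from camera to tool coordinates, whose origin is the TCP and whose axes are the flange's). Camera axes: x right, y down, z forward; pixel columns grow to the right and rows downward; lengths in m; the calibration is good to about 2 mm. A picture is of the moment at which its call begins: read the wrist's pose just before it.
- r.finish_job(): hands the job in; it is judged then, once.
Trained networks look in the newest picture that a camera, given by its name, has taken for a name from the list of things; names that differ only in an ending like _2 or _b are one class to them, and where a whole thing is asked for, a point or a joint stands for the part that bears it (a point fixed in the world has none). Each returns a list of dicts, best first, with "score" (0 to 1); they miss things now and then, are a little off and sometimes report something else, mostly with a low value. They report only what shows in the picture. A call takes as long as a camera call. They do not tell look-alikes from the thing itself.
- r.search_frame(camera, thing): "at" ([x, y, z] in m, in the coordinates of the camera as it stood for that picture, good to about 4 mm: the middle of the surface that is visible of it).
The state is a dict: "clock": time; "q": joint angles; "qd": joint speeds; "joint_torque": joint torques, N m; "tool_pos": TCP position; "eef_rot": TCP orientation; "contact_force": force on the tool from outside, world axes, zero at the start; "moment": the same for the moment, N m; "opening": opening from 0.0 (shut) to 1.0 (fully open); "finger_force": force on a finger pad.
Only numpy, scipy, OpenCV 4.12 (cv2) and the standard library are available. Lean on these libraries where they do the work, as an engineer would, in place of code of your own. Each camera call takes 0.05 s, during which the arm holds its last target. There are 200 camera calls.

## Working session

There is one attempt and no reset: what is moved stays moved. The work goes in short steps, Python scripts to look and compute and a tool call to move; the robot and the scene stay as the last step left them, time stands still between calls to the robot, and variables do not carry over. Pictures are saved under pics/ and viewed, at most 14 in all, crops included, and the job is handed in when it is done.

Besides the shell and the picture viewer there is one more tool, called after "Emit:" as name(argument=value, ...), one argument or row to a line, values as JSON. step_arm: Moves the arm, as the interface text tells. Its arguments: {"type":"object","properties":{"motion":{"type":"array"},"force":{"type":"number"}},"required":["motion"]}

```bash
ls; mkdir -p pics
cat > h.py <<'E'
from plant import r
import numpy as np, cv2
from scipy.spatial.transform import Rotation as R
def snap(name):
    st=r.get_state(); s=r.snapshot(name)
    if 'mount' in s:
        T=np.eye(4);T[:3,:3]=R.from_quat(st['eef_rot']).as_matrix();T[:3,3]=st['tool_pos'];T=T@np.array(s['mount'])
    else:
        T=np.eye(4);T[:3,:3]=R.from_quat(s['orientation']).as_matrix();T[:3,3]=s['xyz']
    s['T']=T; s['K']=np.array([[s['fx'],0,s['cx']],[0,s['fy'],s['cy']],[0,0,1.]]); s['D']=np.array(s['D'])
    return s
def save(s,n,crop=None,scale=1):
    im=s['pixels'][:,:,::-1]
    if crop: im=im[crop[1]:crop[3],crop[0]:crop[2]]
    if scale!=1: im=cv2.resize(im,None,fx=scale,fy=scale)
    cv2.imwrite('pics/'+n+'.png',im)
def cloud(s):  # world xyz per pixel (480,640,3), nan where none
    v,u=np.mgrid[0:480,0:640]
    p=cv2.undistortPoints(np.stack([u,v],-1).reshape(-1,1,2).astype(float),s['K'],s['D']).reshape(480,640,2)
    d=s['depth'].astype(float); d=np.where(d>0,d,np.nan)
    P=np.dstack([p[...,0]*d,p[...,1]*d,d])
    return P@s['T'][:3,:3].T+s['T'][:3,3]
def px(s,pts):
    Ti=np.linalg.inv(s['T']); c=np.atleast_2d(pts)@Ti[:3,:3].T+Ti[:3,3]
    return cv2.projectPoints(c,np.zeros(3),np.zeros(3),s['K'],s['D'])[0].reshape(-1,2)
def find(s,cam,things):
    for t in things:
        for d in r.search_frame(cam,t)[:4]:
            w=s['T'][:3,:3]@np.array(d['at'])+s['T'][:3,3]
            print(t,round(d['score'],2),w.round(3),px(s,w)[0].round(0))
def pose():
    st=r.get_state(); return np.array(st['tool_pos']),R.from_quat(st['eef_rot'])
def go(p,yaw):  # print dp(mm), twist for tool down w/ tool y axis at world angle yaw (mod pi)
    pos,Q=pose()
    best=None
    for k in (-1,0,1,2):
        a=yaw+k*np.pi
        y=np.array([np.cos(a),np.sin(a),0]); z=np.array([0,0,-1.]); M=np.column_stack([np.cross(y,z),y,z])
        w=(Q.inv()*R.from_matrix(M)).as_rotvec()
        if best is None or np.linalg.norm(w)<np.linalg.norm(best): best=w
    print('dp',(Q.inv().apply(np.array(p)-pos)*1000).round(1),'twist',best.round(3),'q7',round(r.get_state()['q'][6],2))
E
python3 - <<'E'
from h import *
print(r.tip_reach,r.get_state())
for c in ('top','scene'):
    s=snap(c); save(s,c+'0'); np.savez(c+'0.npz',**s)
    print(c,s['T'].round(3).tolist())
    find(s,c,['tray','mat','dish','paddle','tile_a1','jar','tongs','scoop'])
E
```

```text
pics
0.022 {'clock': 0.0, 'q': array([ 1.32977126,  0.68995898, -0.19449856,  1.56635694,  0.15728336,
        0.90246316, -0.21508693]), 'qd': array([ 0.00057917,  0.00107457,  0.00089231,  0.00053293,  0.00014661,
       -0.00149012,  0.00042401]), 'joint_torque': array([ 1.84165447e-04, -5.27556646e+01, -1.26656268e+00, -1.53422749e+01,
       -5.25838591e-02,  6.55785960e-03,  1.53123374e-04]), 'tool_pos': array([ 0.16940407, -0.60099213,  0.25992175]), 'eef_rot': array([ 9.90568082e-01,  1.37018491e-01, -1.85120548e-04, -8.79719701e-04]), 'contact_force': array([-0.16443111, -0.32963704, -0.26585775]), 'moment': array([-0.01822369,  0.02209494,  0.01364223]), 'finger_force': 0.0, 'opening': 1.0014446915907729}
top [[0.123, -0.968, 0.218, 0.295], [-0.992, -0.121, 0.021, -0.048], [0.006, -0.219, -0.976, 1.258], [0.0, 0.0, 0.0, 1.0]]
tray 0.56 [0.554 0.146 0.004] [269. 247.]
tray 0.47 [0.385 0.422 0.126] [148. 287.]
mat 0.9 [ 0.65  -0.248  0.01 ] [409. 231.]
mat 0.4 [ 0.457 -0.181  0.023] [380. 293.]
dish 0.71 [0.386 0.425 0.129] [146. 286.]
dish 0.56 [0.582 0.249 0.016] [234. 232.
[... 418 characters left out ...]
-0.204, 0.304], [-0.012, -0.817, -0.577, 0.983], [0.0, 0.0, 0.0, 1.0]]
tray 0.75 [0.566 0.142 0.007] [368. 269.]
mat 0.56 [ 0.661 -0.238  0.007] [218. 270.]
dish 0.71 [0.587 0.253 0.026] [410. 274.]
paddle 0.48 [ 0.629 -0.467  0.024] [144. 247.]
tile_a1 0.86 [ 0.493 -0.32   0.026] [212. 226.]
tile_a1 0.69 [ 0.343 -0.229  0.011] [258. 207.]
tile_a1 0.62 [ 0.427 -0.506  0.012] [163. 210.]
tile_a1 0.56 [ 0.366 -0.368  0.013] [213. 205.]
jar 0.81 [0.423 0.439 0.091] [488. 227.]
jar 0.63 [ 0.467 -0.182  0.025] [260. 227.]
tongs 0.87 [0.769 0.071 0.008] [324. 316.]
tongs 0.36 [ 0.629 -0.464  0.023] [145. 247.]
scoop 0.81 [ 0.629 -0.467  0.022] [144. 248.]
scoop 0.23 [0.564 0.144 0.004] [368. 270.]
```

View pics/top0.png

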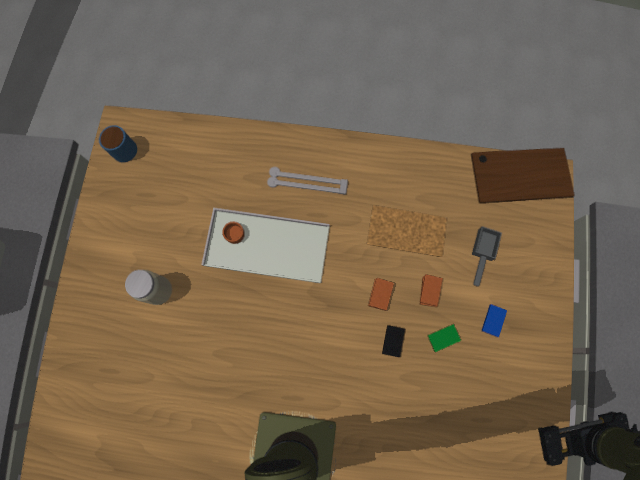

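View pics/scene0.png

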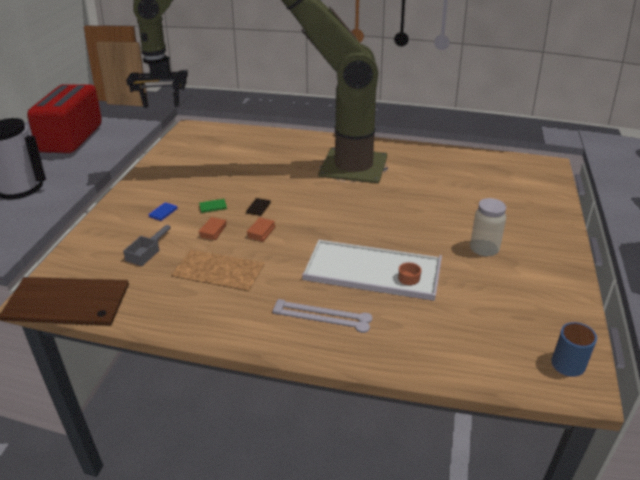

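The top view shows the tray at (266,245) with the dish at (233,232) and no paddle. The mat is at (408,231). Things that could be taken for tiles:
- terracotta piles at (381,294) and (431,291): these are the ones I want
- black (394,341), green (444,338) and blue (494,320): look-alikes, left alone

I'll check the choice in one crop and measure it.

Run:
```python
from h import *
s=dict(np.load('top0.npz')); save(s,'crop',(340,200,500,360),3.7)
P=cloud(s); hsv=cv2.cvtColor(s['pixels'],cv2.COLOR_RGB2HSV)
def blob(mask,box,name,zmin=-1):
    m=np.zeros((480,640),bool); x0,y0,x1,y1=box; m[y0:y1,x0:x1]=mask[y0:y1,x0:x1]
    Q=P[m]; z=np.nanmedian(Q[:,2]); 
    A=Q[abs(Q[:,2]-z)<.006]
    (c,wh,a)=cv2.minAreaRect((A[:,:2]*1000).astype(np.float32))
    print(name,m.sum(),'z',z.round(4),np.nanpercentile(Q[:,2],[5,95]).round(4),'c',np.round(c,1),np.round(wh,1),round(a,1))
h,S,V=[hsv[...,i].astype(int) for i in range(3)]
red=((h<9)|(h>172))&(S>110)&(V>60)
blob(red,(360,270,405,315),'pileL'); blob(red,(412,268,450,312),'pileR'); blob(red,(215,215,252,250),'dish')
white=(S<40)&(V>120)
blob(white,(195,200,335,290),'tray')
print('table z',np.nanmedian(P[300:330,200:350,2]),'mat z',np.nanmedian(P[220:240,390:430,2]), 'tray floor', np.nanmedian(P[235:265,260:310,2]))
```

```text
pileL 0 z nan nan c [0. 0.] [0. 0.] 0.0
pileR 0 z nan nan c [0. 0.] [0. 0.] 0.0
dish 4 z 0.0235 [0.0194 0.0298] c [572.8 248.1] [53.6  5.7] 81.9
tray 6237 z 0.0049 [0.0006 0.0129] c [555.7 150.9] [332.3 166.7] 88.6
table z 0.0003237418440829032 mat z 0.006744170968489227 tray floor 0.004517863658385801
  return np.nanmean(a, axis, out=out, keepdims=keepdims)
  return np.nanmean(a, axis, out=out, keepdims=keepdims)
```

View pics/crop.png

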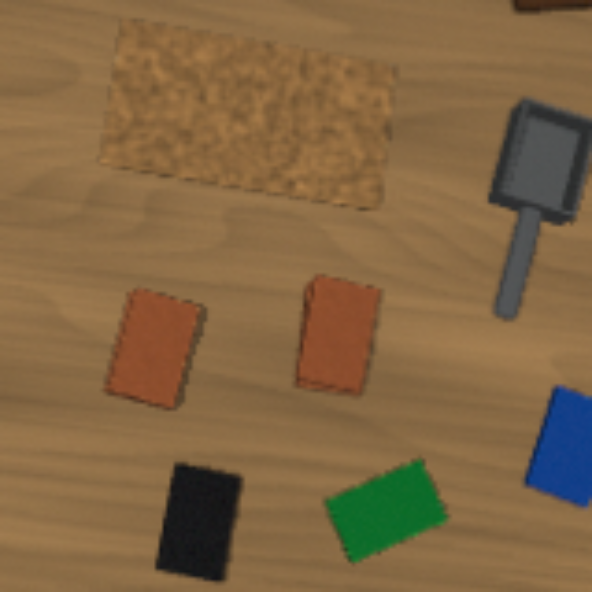

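The crop confirms two terracotta piles, at crop (155,348) and (340,335), and the three coloured look-alikes next to them. I'll redo the colour thresholds and plan the first move, to a view above the tray.

Run:
```python
from h import *
s=dict(np.load('top0.npz'));P=cloud(s); hsv=cv2.cvtColor(s['pixels'],cv2.COLOR_RGB2HSV)
h,S,V=[hsv[...,i].astype(int) for i in range(3)]
print(hsv[294,381],hsv[291,431],hsv[232,241],hsv[320,300])
red=(h<10)&(S>130)
for n,b in (('L',(360,270,405,315)),('R',(412,268,450,312)),('dish',(215,215,252,250))):
    m=np.zeros((480,640),bool);x0,y0,x1,y1=b;m[y0:y1,x0:x1]=red[y0:y1,x0:x1]
    Q=P[m]; Q=Q[~np.isnan(Q[:,2])]; z=np.percentile(Q[:,2],[5,50,95]);A=Q[Q[:,2]>z[1]-.004]
    print(n,m.sum(),z.round(4),cv2.minAreaRect((A[:,:2]*1000).astype(np.float32)))
m=np.load('top0.npz'); w=snap('wrist'); print(np.array(w['mount']).round(3).tolist(),w['fx'],w['cx'])
go([0.56,0.14,0.33],np.pi/2)
```

```text
[ 10 169 143] [ 10 170 141] [ 10 172 144] [ 17 128 143]
L 9 [0.0228 0.0243 0.0268] ((457.8985900878906, -177.3787384033203), (31.324405670166016, 71.98014831542969), 65.34219360351562)
R 13 [0.0191 0.0233 0.0278] ((486.13861083984375, -319.34912109375), (43.69638442993164, 68.3442153930664), 80.17215728759766)
dish 30 [0.0089 0.0223 0.037 ] ((582.4346923828125, 247.81117248535156), (42.141937255859375, 54.369712829589844), 5.281423568725586)
[[0.0, -0.962, -0.273, 0.072], [1.0, 0.001, -0.001, 0.001], [0.001, -0.273, 0.962, -0.124], [0.0, 0.0, 0.0, 1.0]] 383.183638578797 320.94464442840865
dp [ 577.  -607.8  -69.3] twist [ 0.    -0.     0.275] q7 -0.22
```

Emit:
step_arm(
  motion=[
    {"dp": [60, -41, -9], "twist": [0, 0, 0], "hand": 1},
    {"dp": [120, -82, -18], "twist": [0, 0, 0], "hand": 1},
    {"dp": [180, -123, -27], "twist": [0, 0, 0], "hand": 1},
    {"dp": [240, -165, -35], "twist": [0, 0, 0], "hand": 1},
    {"dp": [280, -190, -45], "twist": [0, 0, 0], "hand": 1},
  ],
)

```text
clock: 1.58
tool_pos: [0.3699, -0.3626, 0.3014]
eef_rot: [0.991, 0.137, 0.0, 0.0]
contact_force: [0.8, -1.3, 0.9]
opening: 1.002
finger_force: 0.0
```

Emit:
step_arm(
  motion=[
    {"dp": [50, -35, -8], "twist": [0, 0, 0.14], "hand": 1},
    {"dp": [100, -70, -15], "twist": [0, 0, 0.275], "hand": 1},
    {"dp": [106, -75, -15], "twist": [0, 0, 0.275], "hand": 1},
    {"dp": [106, -75, -15], "twist": [0, 0, 0.275], "hand": 1},
  ],
)

```text
clock: 2.08
tool_pos: [0.4504, -0.2633, 0.316]
eef_rot: [1.0, 0.001, -0.0, 0.0]
contact_force: [-1.3, -0.6, -0.8]
opening: 1.005
finger_force: 0.0
```

```bash
cat >> h.py <<'E'
def redmask(s):
    hsv=cv2.cvtColor(s['pixels'],cv2.COLOR_RGB2HSV); h,S,V=[hsv[...,i].astype(int) for i in range(3)]
    return cv2.morphologyEx(((h<=13)&(S>150)).astype(np.uint8),cv2.MORPH_OPEN,np.ones((3,3)))
def rects(s,minpx=150,tol=.004):
    P=cloud(s); n,lab=cv2.connectedComponents(redmask(s))
    for i in range(1,n):
        m=lab==i
        if m.sum()<minpx: continue
        Q=P[m]; Q=Q[~np.isnan(Q[:,2])]; z=np.median(Q[:,2]); zt=np.percentile(Q[:,2],90); A=Q[abs(Q[:,2]-zt)<tol]
        c,wh,a=cv2.minAreaRect((A[:,:2]*1000).astype(np.float32))
        if wh[0]<wh[1]: a+=90; wh=wh[::-1]
        v,u=np.nonzero(m)
        print('red',m.sum(),'px',int(u.mean()),int(v.mean()),'ztop',zt.round(4),'c',np.round(c,1),'wh',np.round(wh,1),'long axis deg',round((a+90)%180-90,1))
E
python3 - <<'E'
from h import *
print(pose()[0],r.get_state()['clock'])
s=snap('wrist'); save(s,'w1'); np.savez('w1.npz',**s); rects(s)
find(s,'wrist',['tile_a1','mat'])
E
```

```text
[ 0.45039002 -0.26325705  0.31595996] 2.075
red 3538 px 374 169 ztop 0.0247 c [ 486.9 -321.4] wh [79.5 50.3] long axis deg -5.9
red 3304 px 250 194 ztop 0.0248 c [ 459.6 -186. ] wh [79.5 50.2] long axis deg -9.1
tile_a1 0.83 [ 0.428 -0.503  0.015] [530. 224.]
tile_a1 0.72 [ 0.363 -0.372  0.013] [412. 276.]
tile_a1 0.71 [ 0.34  -0.232  0.01 ] [295. 293.]
tile_a1 0.62 [ 0.487 -0.318  0.023] [372. 171.]
mat 0.85 [ 0.623 -0.246  0.011] [304.  35.]
```

View pics/w1.png

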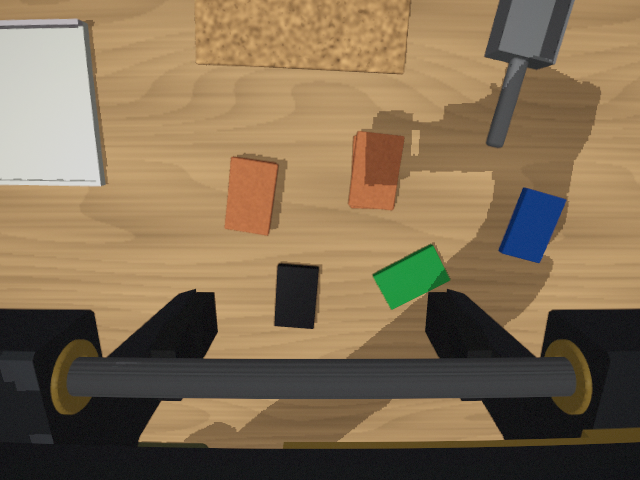

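Both piles have their top face at z = 24 mm, so there are 4 tiles: pile L at pixel (250,194) and pile R at (374,169). Next I look at the tray.

Emit:
step_arm(
  motion=[
    {"dp": [12, -61, 0], "twist": [0, 0, 0], "hand": 1},
    {"dp": [24, -122, 0], "twist": [0, 0, 0], "hand": 1},
    {"dp": [36, -183, 0], "twist": [0, 0, 0], "hand": 1},
    {"dp": [48, -244, 0], "twist": [0, 0, 0], "hand": 1},
    {"dp": [60, -304, 0], "twist": [0, 0, 0], "hand": 1},
  ],
)

```text
clock: 2.85
tool_pos: [0.5108, 0.0403, 0.316]
eef_rot: [1.0, -0.002, 0.0, 0.0]
contact_force: [1.2, 0.6, -0.2]
opening: 1.001
finger_force: 0.0
```

Emit:
step_arm(
  motion=[
    {"dp": [0, -50, 0], "twist": [0, 0, 0], "hand": 1},
    {"dp": [0, -100, 0], "twist": [0, 0, 0], "hand": 1},
    {"dp": [0, -100, 0], "twist": [0, 0, 0], "hand": 1},
    {"dp": [0, -100, 0], "twist": [0, 0, 0], "hand": 1},
  ],
)

```text
clock: 3.35
tool_pos: [0.5108, 0.1383, 0.3157]
eef_rot: [1.0, -0.002, -0.0, 0.001]
contact_force: [-0.1, -0.2, -0.2]
opening: 1.002
finger_force: 0.0
```

Run:
```python
from h import *
print(pose()[0],r.get_state()['clock'])
s=snap('wrist'); save(s,'w2'); np.savez('w2.npz',**s)
rects(s); find(s,'wrist',['dish','paddle','tray'])
P=cloud(s); m=redmask(s)>0; Q=P[m]; Q=Q[Q[:,2]>.033]
x,y=Q[:,0],Q[:,1]; a=np.linalg.lstsq(np.c_[2*x,2*y,np.ones(len(x))],x*x+y*y,rcond=None)[0]
print('rim',len(Q),a[:2],np.sqrt(a[2]+a[0]**2+a[1]**2), 'minmax',x.min(),x.max(),y.min(),y.max())
# tray: stops at z~0.018
hsv=cv2.cvtColor(s['pixels'],cv2.COLOR_RGB2HSV); w=(hsv[...,1]<60)
T=P[(P[...,2]>.0145)&(P[...,2]<.0225)&w&(abs(P[...,0]-.56)<.13)&(abs(P[...,1]-.15)<.22)]
print('stop pts',len(T)); np.save('stops.npy',T)
print(cv2.minAreaRect((T[:,:2]*1000).astype(np.float32)))
```

```text
[0.51083441 0.13829755 0.31572165] 3.35
red 2713 px 212 139 ztop 0.0359 c [580.1 250.1] wh [58.9 55.7] long axis deg 89.7
red 3641 px 592 245 ztop 0.0242 c [ 459.3 -185.1] wh [79.7 52.2] long axis deg -9.5
dish 0.58 [0.579 0.253 0.011] [215. 141.]
tray 0.75 [0.564 0.15  0.008] [310. 154.]
tray 0.51 [0.423 0.418 0.05 ] [ 70. 288.]
rim 737 [0.58016238 0.24989252] 0.026949876818171667 minmax 0.5522436459901366 0.6079764755571069 0.22058598063519128 0.2795299730946511
stop pts 2766
((625.6400146484375, 186.18380737304688), (152.47036743164062, 377.7481384277344), 24.93519401550293)
```

View pics/w2.png

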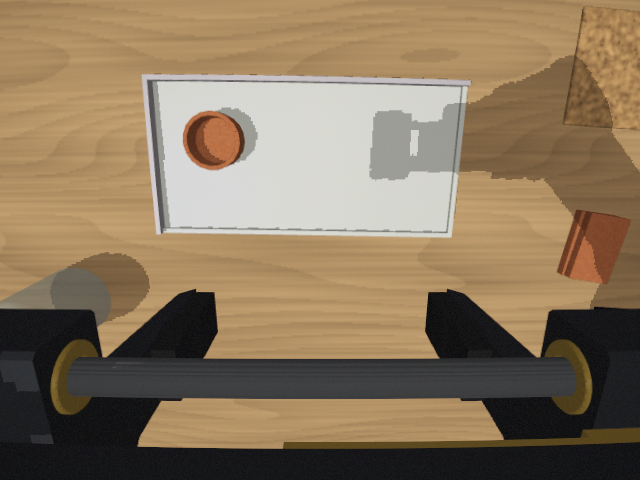

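The tray shows cleanly, with the far stop along (145,76)–(470,82), the left stop along (143,75)–(158,234) and the dish at (212,139). Now I fit the tray pose.

```bash
cat > tray.py <<'E'
from h import *
from scipy.optimize import least_squares
def fit(f,verbose=True):
    s=dict(np.load(f)); P=cloud(s); g=cv2.cvtColor(s['pixels'],cv2.COLOR_RGB2HSV)
    w=(g[...,1]<55)&(abs(P[...,0]-.56)<.14)&(abs(P[...,1]-.15)<.24)
    n,lab,st,_=cv2.connectedComponentsWithStats(cv2.morphologyEx(w.astype(np.uint8),cv2.MORPH_OPEN,np.ones((3,3))))
    i=1+np.argmax(st[1:,4]); W=P[lab==i]; W=W[~np.isnan(W[:,2])]
    hi=W[(W[:,2]>.0155)&(W[:,2]<.021)]
    x=np.array([.56,.145,-.05])
    for _ in range(4):
        c,sn=np.cos(x[2]),np.sin(x[2]); L=(hi[:,:2]-x[:2])@np.array([[c,-sn],[sn,c]])
        far=(abs(L[:,0]-.0825)<.012)&(abs(L[:,1])<.15); lef=(abs(L[:,1]-.1675)<.012)&(abs(L[:,0])<.07)
        # far strip centre at x=.0825, left strip centre y=.1675
        k=np.polyfit(L[far,1],L[far,0],1); k2=np.polyfit(L[lef,0],L[lef,1],1)
        dx=k[1]-.0825; dy=k2[1]-.1675
        x=x+np.array([c*dx-sn*dy,sn*dx+c*dy,-k[0]])
    if verbose:
        print('tray',x.round(4),'far n',far.sum(),'left n',lef.sum(),'left slope',k2[0].round(4))
        print('far strip',np.percentile(L[far,0],[2,50,98]).round(4),'left strip',np.percentile(L[lef,1],[2,50,98]).round(4),'z',np.median(hi[far,2]),np.median(hi[lef,2]))
        A=(W[:,:2]-x[:2])@np.array([[c,-sn],[sn,c]]); print('all extent',np.percentile(A,[.3,99.7],axis=0).round(4).tolist())
    return x
E
python3 - <<'E'
from tray import *
x=fit('w2.npz')
for dx in (0,): 
    c,s=np.cos(x[2]),np.sin(x[2]); M=np.array([[c,-s],[s,c]])
    print('corner',x[:2]+M@[.08,.165]); print('dish in tray',(np.array([.5801,.2499])-x[:2])@M)
    for k in range(4): print(k,(x[:2]+M@[.04,.165-.025-.05*k]).round(4))
s=dict(np.load('w2.npz')); P=cloud(s); g=cv2.cvtColor(s['pixels'],cv2.COLOR_RGB2HSV)
t=dict(np.load('top0.npz'));A=cloud(t); h=cv2.cvtColor(t['pixels'],cv2.COLOR_RGB2HSV)
m=(A[...,2]>.004)&(A[...,2]<.0095)&(h[...,0]>8)&(h[...,0]<25)&(abs(A[...,0]-.65)<.1)&(abs(A[...,1]+.247)<.14)
m=cv2.morphologyEx(m.astype(np.uint8),cv2.MORPH_OPEN,np.ones((3,3)))>0
print('mat',m.sum(),cv2.minAreaRect((A[m][:,:2]*1000).astype(np.float32)))
go([.58,.25,.10],np.pi/2+x[2])
E
```

```text
tray [ 0.5587  0.1545 -0.0209] far n 1611 left n 715 left slope 0.0009
far strip [0.0798 0.0825 0.0852] left strip [0.1649 0.1675 0.1705] z 0.01782595816211724 0.017971212597614528
all extent [[-0.0868, -0.1688], [0.0852, 0.1697]]
corner [0.64217181 0.31775556]
dish in tray [0.01936258 0.09585963]
0 [0.6017 0.2936]
1 [0.6006 0.2436]
2 [0.5996 0.1936]
3 [0.5985 0.1436]
mat 678 ((651.6055297851562, -244.28367614746094), (213.3298797607422, 118.68511962890625), 86.74352264404297)
dp [  68.7 -111.9  215.9] twist [ 0.001 -0.     0.017] q7 -2.0
```

Emit:
step_arm(
  motion=[
    {"dp": [18, -30, 50], "twist": [0, 0, 0.017], "hand": 0.75},
    {"dp": [36, -60, 100], "twist": [0, 0, 0.017], "hand": 0.75},
    {"dp": [54, -90, 150], "twist": [0, 0, 0.017], "hand": 0.75},
    {"dp": [69, -112, 200], "twist": [0, 0, 0.017], "hand": 0.75},
    {"dp": [69, -112, 216], "twist": [0, 0, 0.017], "hand": 0.75},
  ],
)

```text
clock: 4.18
tool_pos: [0.5786, 0.253, 0.0967]
eef_rot: [1.0, -0.008, -0.002, 0.001]
contact_force: [-0.9, 0.0, 0.4]
opening: 0.875
finger_force: 0.0
```

Emit:
step_arm(
  motion=[
    {"dp": [0, 0, 0], "twist": [0, 0, 0], "hand": 0.75},
  ],
)

```text
clock: 4.3
tool_pos: [0.5791, 0.2505, 0.0995]
eef_rot: [1.0, -0.009, -0.001, 0.001]
contact_force: [0.4, -0.6, -0.3]
opening: 0.872
finger_force: 0.0
```

Run:
```python
from h import *
s=snap('wrist'); np.savez('w3.npz',**s); rects(s)
P=cloud(s); Q=P[redmask(s)>0]; Q=Q[(Q[:,2]>.033)]
print(len(Q), Q[:,:2].min(0),Q[:,:2].max(0))
t=snap('top'); rects(t,60)
st=r.get_state(); print(st['tool_pos'],st['opening']); go([.58,.25,.032],np.pi/2-.021)
```

```text
red 9818 px 320 271 ztop 0.0358 c [580.5 250.2] wh [58.9 57.7] long axis deg -3.0
2864 [0.55091454 0.22139942] [0.60998034 0.27929261]
red 286 px 111 137 ztop 0.0943 c [799.6 639.3] wh [62.6 57.5] long axis deg -54.5
red 3894 px 521 174 ztop 0.0217 c [ 867.  -576.8] wh [298.5 155.9] long axis deg -78.7
red 165 px 232 236 ztop 0.0366 c [560.3 249.2] wh [52.7 21.3] long axis deg -88.6
red 560 px 430 290 ztop 0.0269 c [ 484.4 -321.5] wh [80.2 49.9] long axis deg -6.7
red 553 px 380 293 ztop 0.0271 c [ 457.2 -184.6] wh [79.2 50.1] long axis deg -10.0
[0.58058297 0.25117452 0.10183509] 0.873787043594175
dp [-0.7  1.2 69.8] twist [ 0.    -0.002  0.002] q7 -2.17
```

Emit:
step_arm(
  motion=[
    {"dp": [0, 0, 35], "twist": [0, 0, 0], "hand": 0.75},
    {"dp": [0, 0, 68], "twist": [0, 0, 0], "hand": 0.75},
    {"dp": [0, 0, 68], "twist": [0, 0, 0], "hand": 0.75},
    {"dp": [0, 0, 68], "twist": [0, 0, 0], "hand": 0.2},
    {"dp": [0, 0, 68], "twist": [0, 0, 0], "hand": 0.2},
  ],
  force=20,
)

```text
clock: 5.03
tool_pos: [0.581, 0.2527, 0.0341]
eef_rot: [1.0, -0.009, 0.002, -0.001]
contact_force: [0.8, -0.8, 5.5]
opening: 0.67
finger_force: 16.0
```

Emit:
step_arm(
  motion=[
    {"dp": [0, 0, 0], "twist": [0, 0, 0], "hand": 0.2},
    {"dp": [0, 0, -30], "twist": [0, 0, 0], "hand": 0.2},
    {"dp": [0, 0, -45], "twist": [0, 0, 0], "hand": 0.2},
  ],
)

```text
clock: 5.4
tool_pos: [0.5805, 0.2531, 0.079]
eef_rot: [1.0, -0.009, 0.001, -0.001]
contact_force: [0.6, 0.1, -0.5]
opening: 0.669
finger_force: 20.0
```

Run:
```python
from h import *
st=r.get_state(); print(st['clock'],st['tool_pos'],st['opening'],st['finger_force']); go([.66,-.25,.077],np.pi/2-.021)
```

```text
5.4 [0.58053348 0.25308573 0.07897349] 0.6692103038412699 20.00466562109068
dp [ 88.1 501.6   1.5] twist [-0.001 -0.003  0.004] q7 -2.17
```

Emit:
step_arm(
  motion=[
    {"dp": [8, 45, 0], "twist": [0, 0, 0], "hand": 0.2},
    {"dp": [16, 95, 0], "twist": [0, 0, 0], "hand": 0.2},
    {"dp": [24, 145, 0], "twist": [0, 0, 0], "hand": 0.2},
    {"dp": [32, 195, 0], "twist": [0, 0, 0], "hand": 0.2},
    {"dp": [40, 240, 0], "twist": [0, 0, 0], "hand": 0.2},
  ],
)

```text
clock: 6.02
tool_pos: [0.6157, 0.0098, 0.0774]
eef_rot: [1.0, -0.009, 0.0, 0.0]
contact_force: [0.3, -0.2, -1.9]
opening: 0.674
finger_force: 20.0
```

Emit:
step_arm(
  motion=[
    {"dp": [8, 50, 0], "twist": [0, 0, 0], "hand": 0.2},
    {"dp": [16, 100, 0], "twist": [0, 0, 0], "hand": 0.2},
    {"dp": [24, 150, 0], "twist": [0, 0, 0], "hand": 0.2},
    {"dp": [32, 200, 0], "twist": [0, 0, 0], "hand": 0.2},
    {"dp": [40, 240, 0], "twist": [0, 0, 0], "hand": 0.2},
  ],
)

```text
clock: 6.65
tool_pos: [0.6511, -0.2318, 0.0773]
eef_rot: [1.0, -0.01, 0.0, 0.001]
contact_force: [1.3, 0.1, 0.3]
opening: 0.67
finger_force: 20.0
```

Run:
```python
from h import *
st=r.get_state(); print(st['clock'],st['tool_pos'],st['opening'],st['finger_force']); go([.66,-.25,.035],np.pi/2-.021)
s=snap('wrist'); save(s,'w4'); rects(s)
```

```text
6.65 [ 0.65105867 -0.23176604  0.07732966] 0.6703330601680576 20.005511108029168
dp [ 9.3 18.  42.4] twist [ 0.001 -0.     0.002] q7 -1.53
red 6840 px 316 305 ztop 0.0787 c [ 661.8 -232. ] wh [58.4 36.3] long axis deg 88.9
red 213 px 282 307 ztop 0.0536 c [ 653.2 -216.1] wh [12.7  5.5] long axis deg 3.1
```

View pics/w4.png

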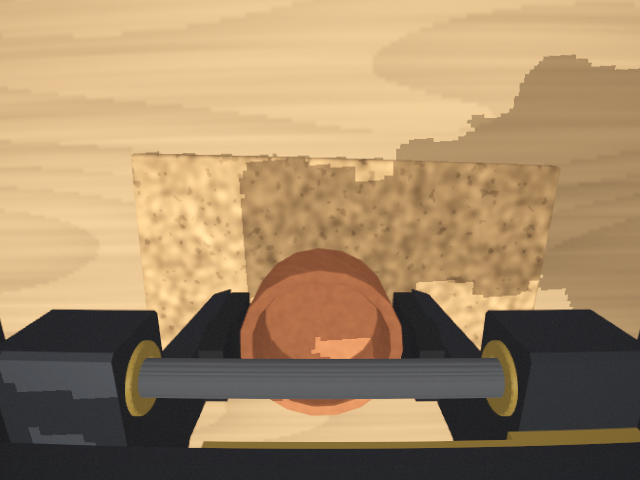

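The dish is held upright above the mat at (320,330), so I lower and release it.

Emit:
step_arm(
  motion=[
    {"dp": [4, 12, 20], "twist": [0, 0, 0], "hand": 0.2},
    {"dp": [4, 12, 36], "twist": [0, 0, 0], "hand": 0.2},
    {"dp": [4, 12, 40], "twist": [0, 0, 0], "hand": 0.2},
    {"dp": [4, 12, 40], "twist": [0, 0, 0], "hand": 0.2},
    {"dp": [4, 12, 40], "twist": [0, 0, 0], "hand": 0.2},
  ],
)

```text
clock: 7.32
tool_pos: [0.6552, -0.2388, 0.0365]
eef_rot: [1.0, -0.008, -0.0, -0.001]
contact_force: [-0.3, 0.4, 0.1]
opening: 0.663
finger_force: 20.0
```

Emit:
step_arm(
  motion=[
    {"dp": [0, 0, 0], "twist": [0, 0, 0], "hand": 0.7},
    {"dp": [0, 0, 0], "twist": [0, 0, 0], "hand": 0.8},
    {"dp": [0, 0, -40], "twist": [0, 0, 0], "hand": 0.8},
    {"dp": [0, 0, -90], "twist": [0, 0, 0], "hand": 0.8},
    {"dp": [0, 0, -110], "twist": [0, 0, 0], "hand": 0.8},
  ],
)

```text
clock: 7.95
tool_pos: [0.6569, -0.2412, 0.1504]
eef_rot: [1.0, -0.009, 0.003, 0.001]
contact_force: [0.3, 0.5, -0.4]
opening: 0.901
finger_force: 0.0
```

Run:
```python
from h import *
st=r.get_state(); print(st['clock'],st['tool_pos'],st['opening'],st['finger_force'],st['contact_force'])
s=snap('wrist'); rects(s)
go([.4596,-.1855,.075],np.deg2rad(90-9.3)); go([.487,-.3214,.075],np.deg2rad(90-6.1))
```

```text
7.95 [ 0.65689418 -0.24117085  0.15040208] 0.9013032716226345 0.0 [ 0.28135924  0.49122476 -0.38392706]
red 664 px 633 34 ztop 0.0165 c [ 791.5 -444.2] wh [42.7  5. ] long axis deg 13.0
red 4339 px 316 248 ztop 0.0375 c [ 656.  -239.9] wh [55.3 52.1] long axis deg -9.9
red 754 px 417 410 ztop 0.0229 c [ 520.2 -315.7] wh [61.9 29.6] long axis deg -58.4
red 1178 px 262 429 ztop 0.0222 c [ 498.1 -192. ] wh [48.3  3.3] long axis deg 80.2
dp [-199.3  -52.5   75.3] twist [ 0.001 -0.007  0.145] q7 -1.49
dp [-169.5   82.9   75.8] twist [ 0.002 -0.007  0.089] q7 -1.49
```

Emit:
step_arm(
  motion=[
    {"dp": [-40, -10, 0], "twist": [0, 0, -0.18], "hand": 1},
  ],
)

```text
clock: 8.12
tool_pos: [0.6173, -0.2302, 0.147]
eef_rot: [0.997, 0.083, 0.002, 0.001]
contact_force: [0.1, -0.1, -1.0]
opening: 0.987
finger_force: 0.0
```

Run:
```python
from h import *
print(r.get_state()['q']); go([.4596,-.1855,.15],np.deg2rad(-9.2)); go([.6,.26,.15],-.021)
```

```text
[ 0.42752191  0.87641466 -0.26804412  1.55021533  0.30275745  0.75137781
 -1.37363683]
dp [-148.1  -70.3   -3.8] twist [ 0.004 -0.002 -1.243] q7 -1.37
dp [  64.5 -486.2   -3.7] twist [ 0.004 -0.002 -1.383] q7 -1.37
```

Emit:
step_arm(
  motion=[
    {"dp": [-40, -20, 0], "twist": [0, 0, -0.18], "hand": 1},
    {"dp": [-80, -40, 0], "twist": [0, 0, -0.36], "hand": 1},
    {"dp": [-120, -55, 0], "twist": [0, 0, -0.54], "hand": 1},
    {"dp": [-148, -70, 0], "twist": [0, 0, -0.72], "hand": 1},
    {"dp": [-148, -70, 0], "twist": [0, 0, -0.9], "hand": 1},
  ],
)

```text
clock: 8.75
tool_pos: [0.4541, -0.1841, 0.146]
eef_rot: [0.86, 0.51, -0.002, -0.002]
contact_force: [0.5, -1.1, 0.7]
opening: 0.998
finger_force: 0.0
```

Emit:
step_arm(
  motion=[
    {"dp": [0, 0, 0], "twist": [0, 0, -0.17], "hand": 1},
    {"dp": [0, 0, 0], "twist": [0, 0, -0.343], "hand": 1},
    {"dp": [0, 0, 0], "twist": [0, 0, -0.343], "hand": 1},
    {"dp": [0, 0, 0], "twist": [0, 0, -0.343], "hand": 1},
  ],
)

```text
clock: 9.25
tool_pos: [0.4576, -0.1848, 0.1465]
eef_rot: [0.764, 0.645, -0.0, -0.001]
contact_force: [-0.6, 0.3, 0.3]
opening: 0.997
finger_force: 0.0
```

Run:
```python
from h import *
s=snap('wrist'); save(s,'w5'); rects(s)
go([.4596,-.1855,.037],np.deg2rad(-9.2)); print(pose()[0], r.get_state()['q'])
```

```text
red 565 px 315 209 ztop 0.0237 c [ 462.5 -162.2] wh [75.2  3.5] long axis deg -9.6
red 4865 px 599 270 ztop 0.0369 c [ 645.5 -236.4] wh [54.5 44.8] long axis deg -83.2
red 2670 px 397 415 ztop 0.0243 c [ 489.1 -329.3] wh [72.6 34.8] long axis deg -7.1
dp [ -0.3   2.  109.6] twist [-0.001 -0.    -0.007] q7 -0.63
[ 0.45771214 -0.18489657  0.14663978] [ 0.61505534  0.75720794 -0.53144246  2.04671348  0.74767521  0.53739773
 -0.62886954]
```

View pics/w5.png

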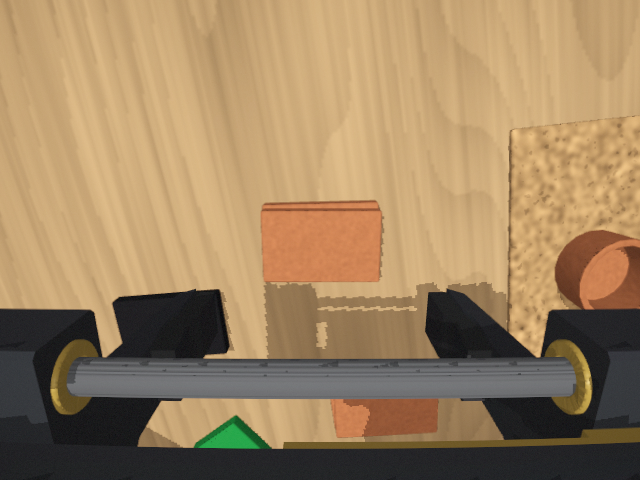

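The tile is centred between the fingers at (321,245), so I go down and grip.

Emit:
step_arm(
  motion=[
    {"dp": [0, 1.5, 50], "twist": [0, 0, -0.005], "hand": 1},
    {"dp": [0, 1.5, 90], "twist": [0, 0, -0.005], "hand": 1},
    {"dp": [0, 1.5, 109], "twist": [0, 0, -0.005], "hand": 1},
    {"dp": [0, 1.5, 109], "twist": [0, 0, -0.005], "hand": 0.5},
    {"dp": [0, 1.5, 109], "twist": [0, 0, -0.005], "hand": 0.5},
  ],
  force=25,
)

```text
clock: 9.93
tool_pos: [0.4598, -0.1852, 0.0386]
eef_rot: [0.762, 0.648, 0.0, 0.0]
contact_force: [-0.5, 0.1, -0.7]
opening: 0.905
finger_force: 25.0
```

Emit:
step_arm(
  motion=[
    {"dp": [0, 0, 0], "twist": [0, 0, 0], "hand": 0.5},
    {"dp": [0, 0, -30], "twist": [0, 0, 0], "hand": 0.5},
    {"dp": [0, 0, -50], "twist": [0, 0, 0], "hand": 0.5},
  ],
)

```text
clock: 10.3
tool_pos: [0.4597, -0.1855, 0.0897]
eef_rot: [0.762, 0.648, 0.0, 0.001]
contact_force: [-0.1, 0.2, -0.8]
opening: 0.903
finger_force: 25.0
```

Run:
```python
from h import *
st=r.get_state(); print(st['clock'],st['tool_pos'],st['opening'],st['finger_force'])
x=np.array([.5587,.1545]);a=-.0209;M=np.array([[np.cos(a),-np.sin(a)],[np.sin(a),np.cos(a)]])
for k in range(4): print(k,(x+M@[.016,.165-.025-.05*k]).round(4))
p=x+M@[.013,.165-.025-.006]; print(p); go([*p,.085],a)
```

```text
10.3 [ 0.45968884 -0.18550824  0.08965431] 0.9032411751449835 24.99802440404892
0 [0.5776 0.2941]
1 [0.5766 0.2441]
2 [0.5755 0.1942]
3 [0.5745 0.1442]
[0.57449756 0.28819905]
dp [486.   37.5   4.7] twist [ 0.001  0.    -0.14 ] q7 -0.74
```

Emit:
step_arm(
  motion=[
    {"dp": [50, 4, 0], "twist": [0, 0, 0], "hand": 0.5},
    {"dp": [102, 8, 0], "twist": [0, 0, 0], "hand": 0.5},
    {"dp": [154, 12, 0], "twist": [0, 0, 0], "hand": 0.5},
    {"dp": [206, 16, 0], "twist": [0, 0, 0], "hand": 0.5},
    {"dp": [258, 20, 0], "twist": [0, 0, 0], "hand": 0.5},
  ],
)

```text
clock: 10.92
tool_pos: [0.5208, 0.0678, 0.0889]
eef_rot: [0.762, 0.648, 0.0, 0.0]
contact_force: [0.8, -0.5, -1.8]
opening: 0.902
finger_force: 25.0
```

Emit:
step_arm(
  motion=[
    {"dp": [50, 4, 0], "twist": [0, 0, -0.04], "hand": 0.5},
    {"dp": [102, 8, 0], "twist": [0, 0, -0.08], "hand": 0.5},
    {"dp": [154, 12, 0], "twist": [0, 0, -0.12], "hand": 0.5},
    {"dp": [206, 16, 0], "twist": [0, 0, -0.14], "hand": 0.5},
    {"dp": [228, 17, 0], "twist": [0, 0, -0.14], "hand": 0.5},
  ],
)

```text
clock: 11.55
tool_pos: [0.5733, 0.2931, 0.0892]
eef_rot: [0.713, 0.701, 0.002, -0.001]
contact_force: [0.9, 0.1, -1.4]
opening: 0.904
finger_force: 25.0
```

```bash
cat >> h.py <<'E'
TR=np.array([.5587,.1545]);TA=-.0209;TM=np.array([[np.cos(TA),-np.sin(TA)],[np.sin(TA),np.cos(TA)]])
def tray(x,y,z,off=0): # go to tray coords
    go([*(TR+TM@[x,y]),z],TA+off)
def rep():
    st=r.get_state(); p=(np.array(st['tool_pos'][:2])-TR)@TM
    print(round(st['clock'],2),np.round(st['tool_pos'],4),'tray xy',p.round(4),'open',round(st['opening']*88,1),'ff',round(st['finger_force'],1),'F',np.round(st['contact_force'],1))
E
python3 - <<'E'
from h import *
rep(); tray(.013,.134,.040)
s=snap('wrist'); save(s,'w6')
E
```

```text
11.55 [0.5733 0.2931 0.0892] tray xy [0.0117 0.1388] open 79.5 ff 25.0 F [ 0.9  0.1 -1.4]
dp [-5.1  1.2 49.2] twist [ 0.001 -0.004  0.003] q7 -1.12
```

View pics/w6.png

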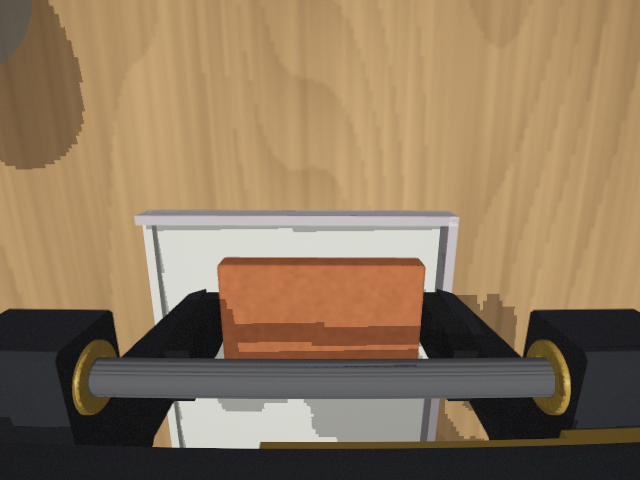

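The tile is held level at (320,305), over the tray's left end. I lower it, press it to the left stop and release.

Emit:
step_arm(
  motion=[
    {"dp": [-5, 1, 30], "twist": [0, 0, 0], "hand": 0.5},
    {"dp": [-5, 1, 50], "twist": [0, 0, 0], "hand": 0.5},
    {"dp": [-5, 1, 58], "twist": [0, 0, 0], "hand": 0.5},
    {"dp": [-1, 1, 58], "twist": [0, 0, 0], "hand": 0.5},
    {"dp": [3, 1, 58], "twist": [0, 0, 0], "hand": 0.5},
  ],
)

```text
clock: 12.22
tool_pos: [0.5747, 0.2923, 0.0306]
eef_rot: [0.714, 0.7, 0.001, -0.0]
contact_force: [-0.2, -0.4, -0.9]
opening: 0.903
finger_force: 25.0
```

Emit:
step_arm(
  motion=[
    {"dp": [0, 0, 0], "twist": [0, 0, 0], "hand": 0.5},
    {"dp": [0, 0, 0], "twist": [0, 0, 0], "hand": 0.5},
  ],
)

```text
clock: 12.48
tool_pos: [0.5745, 0.2917, 0.0302]
eef_rot: [0.714, 0.7, 0.0, 0.0]
contact_force: [-0.2, -0.1, -0.7]
opening: 0.904
finger_force: 25.0
```

Run:
```python
from h import *
rep()
```

```text
12.47 [0.5745 0.2917 0.0302] tray xy [0.013  0.1375] open 79.5 ff 25.0 F [-0.2 -0.1 -0.7]
```

Emit:
step_arm(
  motion=[
    {"dp": [2, 0, 0], "twist": [0, 0, 0], "hand": 0.5},
    {"dp": [4, 0, 0], "twist": [0, 0, 0], "hand": 0.5},
    {"dp": [4, 0, 0], "twist": [0, 0, 0], "hand": 0.5},
  ],
)

```text
clock: 12.85
tool_pos: [0.5746, 0.2957, 0.03]
eef_rot: [0.714, 0.7, -0.0, 0.0]
contact_force: [0.4, -0.5, -1.7]
opening: 0.899
finger_force: 25.0
```

Run:
```python
from h import *
rep()
```

```text
12.85 [0.5746 0.2957 0.03  ] tray xy [0.0129 0.1415] open 79.1 ff 25.0 F [ 0.4 -0.5 -1.7]
```

Emit:
step_arm(
  motion=[
    {"dp": [2, 0, 0], "twist": [0, 0, 0], "hand": 0.5},
    {"dp": [3, 0, 0], "twist": [0, 0, 0], "hand": 0.5},
    {"dp": [3, 0, 0], "twist": [0, 0, 0], "hand": 0.5},
  ],
)

```text
clock: 13.22
tool_pos: [0.5746, 0.2973, 0.0297]
eef_rot: [0.714, 0.7, -0.001, 0.001]
contact_force: [-0.3, -3.3, 0.2]
opening: 0.909
finger_force: 2.5
```

Run:
```python
from h import *
rep()
```

```text
13.22 [0.5746 0.2973 0.0297] tray xy [0.0129 0.1431] open 80.0 ff 2.5 F [-0.3 -3.3  0.2]
```

Contact with the left stop at 3.3 N. The grip slackened for a moment just then, with the tile already on the floor, so no harm done. Now I release, back off and push toward the far stop.

Emit:
step_arm(
  motion=[
    {"dp": [0, 0, 0], "twist": [0, 0, 0], "hand": 1},
    {"dp": [0, 0, 0], "twist": [0, 0, 0], "hand": 1},
    {"dp": [0, 0, -40], "twist": [0, 0, 0], "hand": 1},
    {"dp": [-2, -40, -45], "twist": [0, 0, 0], "hand": -1},
    {"dp": [-2, -70, -45], "twist": [0, 0, 0], "hand": -1},
  ],
)

```text
clock: 13.85
tool_pos: [0.5036, 0.2994, 0.0761]
eef_rot: [0.714, 0.7, 0.001, -0.001]
contact_force: [-0.5, -0.2, -1.2]
opening: 0.797
finger_force: 0.0
```

Emit:
step_arm(
  motion=[
    {"dp": [0, 0, 0], "twist": [0, 0, 0], "hand": -1},
    {"dp": [0, 0, 0], "twist": [0, 0, 0], "hand": -1},
    {"dp": [0, 0, 0], "twist": [0, 0, 0], "hand": -1},
  ],
)

```text
clock: 14.22
tool_pos: [0.5059, 0.2981, 0.0749]
eef_rot: [0.715, 0.699, 0.001, 0.0]
contact_force: [0.5, 0.4, 0.7]
opening: 0.457
finger_force: 0.0
```

Run:
```python
from h import *
rep(); s=snap('wrist'); save(s,'w7'); np.savez('w7.npz',**s); rects(s,100)
P=cloud(s); print(np.array2string((P[260:300:8,300]-[0,0,0]).round(3)))
```

```text
14.22 [0.5059 0.2981 0.0749] tray xy [-0.0558  0.1424] open 40.2 ff 0.0 F [0.5 0.4 0.7]
red 220 px 377 265 ztop 0.0159 c [536.8 304.3] wh [28.3  1.8] long axis deg 89.1
red 332 px 510 301 ztop 0.0166 c [606.9 284.9] wh [13.  11.3] long axis deg -1.3
red 954 px 434 307 ztop 0.0165 c [567.9 283.3] wh [24.1 19.8] long axis deg -53.5
[[0.497 0.305 0.004]
 [0.496 0.301 0.004]
 [0.496 0.296 0.004]
 [0.496 0.291 0.003]
 [0.496 0.287 0.003]]
```

View pics/w7.png

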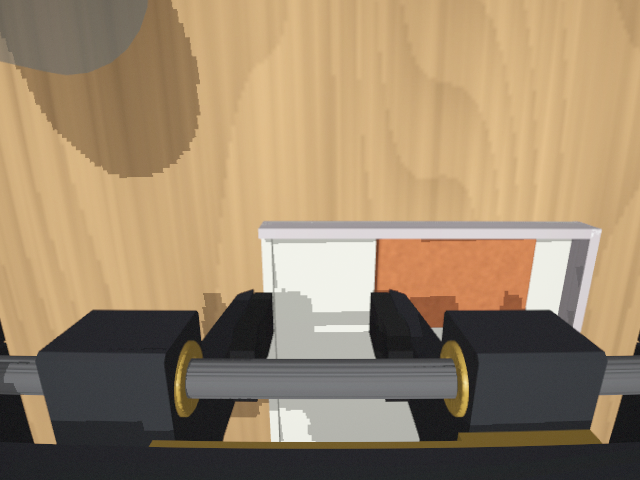

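The tile lies flush to the left stop, with its near end at about (377,270) and free floor ahead of it. I finish closing, go down and push.

Emit:
step_arm(
  motion=[
    {"dp": [0, 0, 0], "twist": [0, 0, 0], "hand": -1},
    {"dp": [0, 0, 0], "twist": [0, 0, 0], "hand": -1},
    {"dp": [0, 0, 0], "twist": [0, 0, 0], "hand": -1},
    {"dp": [0, 0, 25], "twist": [0, 0, 0], "hand": -1},
    {"dp": [0, 0, 44], "twist": [0, 0, 0], "hand": -1},
  ],
)

```text
clock: 14.9
tool_pos: [0.5045, 0.2979, 0.0302]
eef_rot: [0.714, 0.7, -0.0, 0.0]
contact_force: [-0.4, 0.4, 0.1]
opening: 0.007
finger_force: 0.0
```

Emit:
step_arm(
  motion=[
    {"dp": [0, 8, 0], "twist": [0, 0, 0], "hand": -1},
    {"dp": [0, 15, 0], "twist": [0, 0, 0], "hand": -1},
    {"dp": [0, 22, 0], "twist": [0, 0, 0], "hand": -1},
    {"dp": [0, 29, 0], "twist": [0, 0, 0], "hand": -1},
    {"dp": [0, 35, 0], "twist": [0, 0, 0], "hand": -1},
  ],
)

```text
clock: 15.52
tool_pos: [0.5401, 0.2974, 0.0313]
eef_rot: [0.714, 0.7, 0.0, -0.0]
contact_force: [-0.9, -0.2, 0.4]
opening: 0.007
finger_force: 0.5
```

Run:
```python
from h import *
rep()
```

```text
15.53 [0.5401 0.2974 0.0313] tray xy [-0.0216  0.1425] open 0.7 ff 0.5 F [-0.9 -0.2  0.4]
```

Emit:
step_arm(
  motion=[
    {"dp": [0, 2, 0], "twist": [0, 0, 0], "hand": -1},
    {"dp": [0, 4, 0], "twist": [0, 0, 0], "hand": -1},
    {"dp": [0, 6, 0], "twist": [0, 0, 0], "hand": -1},
    {"dp": [0, 7, 0], "twist": [0, 0, 0], "hand": -1},
  ],
)

```text
clock: 16.02
tool_pos: [0.5464, 0.2973, 0.0309]
eef_rot: [0.714, 0.7, -0.0, -0.0]
contact_force: [-2.5, -0.2, 1.7]
opening: 0.002
finger_force: 1.4
```

Run:
```python
from h import *
rep()
```

```text
16.02 [0.5464 0.2973 0.0309] tray xy [-0.0153  0.1425] open 0.2 ff 1.4 F [-2.5 -0.2  1.7]
```

Emit:
step_arm(
  motion=[
    {"dp": [0, 2, 0], "twist": [0, 0, 0], "hand": -1},
    {"dp": [0, 3, 0], "twist": [0, 0, 0], "hand": -1},
    {"dp": [0, 3, 0], "twist": [0, 0, 0], "hand": -1},
  ],
)

```text
clock: 16.4
tool_pos: [0.5466, 0.2973, 0.0309]
eef_rot: [0.714, 0.7, -0.002, -0.001]
contact_force: [-6.9, -1.1, 4.9]
opening: 0.006
finger_force: 3.9
```

Run:
```python
from h import *
rep()
```

```text
16.4 [0.5466 0.2973 0.0309] tray xy [-0.0151  0.1425] open 0.6 ff 3.9 F [-6.9 -1.1  4.9]
```

Home against the far stop at 7 N. Next is the second tile of pile L.

Emit:
step_arm(
  motion=[
    {"dp": [0, -12, 0], "twist": [0, 0, 0], "hand": -1},
    {"dp": [-20, -20, -50], "twist": [0, 0, 0], "hand": 1},
    {"dp": [-75, -28, -75], "twist": [0, 0, 0], "hand": 1},
    {"dp": [-135, -36, -75], "twist": [0, 0, 0.05], "hand": 1},
    {"dp": [-195, -44, -75], "twist": [0, 0, 0.1], "hand": 1},
  ],
)

```text
clock: 17.02
tool_pos: [0.5019, 0.1014, 0.1066]
eef_rot: [0.749, 0.663, 0.001, 0.001]
contact_force: [-0.0, -0.4, -0.4]
opening: 0.438
finger_force: 0.0
```

Run:
```python
from h import *
rep(); s=snap('wrist'); np.savez('w8.npz',**s); rects(s)
go([.4592,-.1857,.10],np.deg2rad(-9.4))
```

```text
17.02 [0.5019 0.1014 0.1066] tray xy [-0.0557 -0.0543] open 38.5 ff 0.0 F [-0.  -0.4 -0.4]
dp [-277.8   -2.9    9.3] twist [-0.002  0.013  0.031] q7 -1.16
```

Emit:
step_arm(
  motion=[
    {"dp": [-56, -1, 0], "twist": [0, 0, 0.03], "hand": 1},
    {"dp": [-114, -2, 0], "twist": [0, 0, 0.03], "hand": 1},
    {"dp": [-172, -2, 0], "twist": [0, 0, 0.03], "hand": 1},
    {"dp": [-230, -3, 0], "twist": [0, 0, 0.03], "hand": 1},
    {"dp": [-278, -3, 0], "twist": [0, 0, 0.03], "hand": 1},
  ],
)

```text
clock: 17.7
tool_pos: [0.4651, -0.175, 0.106]
eef_rot: [0.759, 0.652, -0.0, 0.001]
contact_force: [0.7, 0.2, -0.2]
opening: 0.996
finger_force: 0.0
```

Emit:
step_arm(
  motion=[
    {"dp": [0, 0, 0], "twist": [0, 0, 0], "hand": 1},
    {"dp": [0, 0, 0], "twist": [0, 0, 0], "hand": 1},
  ],
)

```text
clock: 17.95
tool_pos: [0.4659, -0.1718, 0.1061]
eef_rot: [0.758, 0.652, 0.001, 0.0]
contact_force: [0.5, 0.2, -0.2]
opening: 1.001
finger_force: 0.0
```

```bash
cat >> h.py <<'E'
def redsoft(s):
    hsv=cv2.cvtColor(s['pixels'],cv2.COLOR_RGB2HSV); h,S,V=[hsv[...,i].astype(int) for i in range(3)]
    return (h<=14)&(S>125)
def tiletop(s,z0,c0,rad=.07,tol=.004):
    """rect of red points within rad of c0 at height z0"""
    P=cloud(s); m=redsoft(s)&(abs(P[...,2]-z0)<tol)&(np.hypot(P[...,0]-c0[0],P[...,1]-c0[1])<rad)
    m=cv2.morphologyEx(m.astype(np.uint8),cv2.MORPH_OPEN,np.ones((3,3)))>0
    A=P[m]; c,wh,a=cv2.minAreaRect((A[:,:2]*1000).astype(np.float32))
    if wh[0]<wh[1]: a+=90; wh=wh[::-1]
    print('tile',m.sum(),'z',np.median(A[:,2]).round(4),np.round(c,1),np.round(wh,1),'deg',round((a+90)%180-90,1), 'x',A[:,0].min().round(4),A[:,0].max().round(4))
E
python3 - <<'E'
from h import *
rep(); s=snap('wrist'); np.savez('w9.npz',**s)
tiletop(s,.012,[.4592,-.1857]); t=snap('top'); tiletop(t,.014,[.4592,-.1857]); tiletop(t,.026,[.487,-.321]);tiletop(t,.018,[.60,.294])
go([.4592,-.1857,.026],np.deg2rad(-9.4))
E
```

```text
17.95 [ 0.4659 -0.1718  0.1061] tray xy [-0.0859 -0.3282] open 88.1 ff 0.0 F [ 0.5  0.2 -0.2]
tile 10099 z 0.0116 [ 459.1 -182.9] [79.8 50.9] deg -8.0 x 0.4165 0.5017
  return _methods._mean(a, axis=axis, dtype=dtype,
  ret = ret.dtype.type(ret / rcount)
Traceback (most recent call last):
  File "h.py", line 70, in tiletop
    print('tile',m.sum(),'z',np.median(A[:,2]).round(4),np.round(c,1),np.round(wh,1),'deg',round((a+90)%180-90,1), 'x',A[:,0].min().round(4),A[:,0].max().round(4))
                                                                                                                       ~~~~~~~~~~^^
ValueError: zero-size array to reduction operation minimum which has no identity
```

Run:
```python
from h import *
rep(); go([.4591,-.183,.026],np.deg2rad(-8.1))
```

```text
18.05 [ 0.4661 -0.1707  0.1062] tray xy [-0.0858 -0.327 ] open 87.9 ff 0.0 F [ 0.5 -0.5  0.2]
dp [-13.3  -5.2  80.2] twist [ 0.001 -0.001 -0.006] q7 -0.73
```

Emit:
step_arm(
  motion=[
    {"dp": [-13, -5, 40], "twist": [0, 0, -0.006], "hand": 1},
    {"dp": [-13, -5, 65], "twist": [0, 0, -0.006], "hand": 1},
    {"dp": [-13, -5, 65], "twist": [0, 0, -0.006], "hand": 1},
  ],
)

```text
clock: 18.42
tool_pos: [0.4583, -0.1827, 0.04]
eef_rot: [0.755, 0.656, -0.001, -0.001]
contact_force: [-0.2, -0.0, 1.0]
opening: 1.003
finger_force: 0.0
```

Run:
```python
from h import *
rep(); go([.4591,-.183,.026],np.deg2rad(-8.1))
```

```text
18.43 [ 0.4583 -0.1827  0.04  ] tray xy [-0.0933 -0.3392] open 88.3 ff 0.0 F [-0.2 -0.   1. ]
dp [-0.2  0.9 14. ] twist [-0.003 -0.     0.001] q7 -0.85
```

Emit:
step_arm(
  motion=[
    {"dp": [0, 1, 13], "twist": [0, 0, 0], "hand": 1},
    {"dp": [0, 1, 13], "twist": [0, 0, 0], "hand": 0.5},
    {"dp": [0, 1, 13], "twist": [0, 0, 0], "hand": 0.5},
    {"dp": [0, 1, 13], "twist": [0, 0, 0], "hand": 0.5},
  ],
  force=25,
)

```text
clock: 18.92
tool_pos: [0.4599, -0.1848, 0.0287]
eef_rot: [0.756, 0.654, 0.0, 0.0]
contact_force: [-0.8, -0.1, -1.8]
opening: 0.906
finger_force: 25.0
```

Emit:
step_arm(
  motion=[
    {"dp": [0, 0, -30], "twist": [0, 0, 0], "hand": 0.5},
    {"dp": [0, 0, -60], "twist": [0, 0, 0], "hand": 0.5},
    {"dp": [0, 0, -60], "twist": [0, 0, 0], "hand": 0.5},
  ],
)

```text
clock: 19.3
tool_pos: [0.4605, -0.1853, 0.0899]
eef_rot: [0.756, 0.654, 0.001, 0.002]
contact_force: [-0.3, 0.8, -2.4]
opening: 0.898
finger_force: 25.0
```

Run:
```python
from h import *
rep(); tray(.013,.075,.085)
```

```text
19.3 [ 0.4605 -0.1853  0.0899] tray xy [-0.091  -0.3418] open 79.0 ff 25.0 F [-0.3  0.8 -2.4]
dp [426.5  51.6   5.1] twist [ 0.004  0.    -0.124] q7 -0.75
```

Emit:
step_arm(
  motion=[
    {"dp": [45, 5, 0], "twist": [0, 0, -0.02], "hand": 0.5},
    {"dp": [97, 11, 0], "twist": [0, 0, -0.05], "hand": 0.5},
    {"dp": [149, 17, 0], "twist": [0, 0, -0.08], "hand": 0.5},
    {"dp": [201, 24, 0], "twist": [0, 0, -0.11], "hand": 0.5},
    {"dp": [253, 31, 0], "twist": [0, 0, -0.124], "hand": 0.5},
  ],
)

```text
clock: 19.92
tool_pos: [0.5264, 0.0625, 0.0872]
eef_rot: [0.714, 0.7, -0.001, -0.0]
contact_force: [1.1, -0.8, -1.4]
opening: 0.905
finger_force: 25.0
```

Run:
```python
from h import *
rep(); tray(.013,.075,.085)
```

```text
19.93 [0.5264 0.0625 0.0872] tray xy [-0.0304 -0.0926] open 79.6 ff 25.0 F [ 1.1 -0.8 -1.4]
dp [167.6  43.6   2. ] twist [-0.001  0.001  0.002] q7 -1.02
```

Emit:
step_arm(
  motion=[
    {"dp": [50, 14, 0], "twist": [0, 0, 0], "hand": 0.5},
    {"dp": [100, 28, 0], "twist": [0, 0, 0], "hand": 0.5},
    {"dp": [150, 40, 0], "twist": [0, 0, 0], "hand": 0.5},
    {"dp": [166, 43, 10], "twist": [0, 0, 0], "hand": 0.5},
    {"dp": [166, 43, 30], "twist": [0, 0, 0], "hand": 0.5},
  ],
)

```text
clock: 20.55
tool_pos: [0.5726, 0.227, 0.0568]
eef_rot: [0.714, 0.701, 0.0, 0.0]
contact_force: [-1.2, -0.0, -0.9]
opening: 0.903
finger_force: 25.0
```

Run:
```python
from h import *
rep(); tray(.013,.077,.032); s=snap('wrist'); np.savez('w10.npz',**s)
tiletop(s,.016,[.60,.30],.08,.003)
```

```text
20.55 [0.5726 0.227  0.0568] tray xy [0.0124 0.0728] open 79.4 ff 25.0 F [-1.2 -0.  -0.9]
dp [ 4.2  0.6 24.8] twist [ 0.    -0.     0.002] q7 -1.12
tile 22589 z 0.0158 [601.9 293.6] [79.6 49.5] deg -1.2 x 0.562 0.6419
```

Tile 0 measures (601.9, 293.6) mm, −1.2°, which matches its home pose. Now I lower tile 1 and press it against it.

Emit:
step_arm(
  motion=[
    {"dp": [3, 0.5, 18], "twist": [0, 0, 0], "hand": 0.5},
    {"dp": [3, 0.5, 24.5], "twist": [0, 0, 0], "hand": 0.5},
    {"dp": [8, 0.5, 24.5], "twist": [0, 0, 0], "hand": 0.5},
    {"dp": [13, 0.5, 24.5], "twist": [0, 0, 0], "hand": 0.5},
    {"dp": [17, 0.5, 24.5], "twist": [0, 0, 0], "hand": 0.5},
  ],
)

```text
clock: 21.22
tool_pos: [0.5737, 0.2436, 0.0336]
eef_rot: [0.714, 0.7, 0.0, -0.0]
contact_force: [1.4, 0.3, -1.8]
opening: 0.9
finger_force: 25.0
```

Emit:
step_arm(
  motion=[
    {"dp": [2, 0, 0], "twist": [0, 0, 0], "hand": 0.5},
    {"dp": [4, 0, 0], "twist": [0, 0, 0], "hand": 0.5},
    {"dp": [4, 0, 0], "twist": [0, 0, 0], "hand": 0.5},
  ],
)

```text
clock: 21.6
tool_pos: [0.5737, 0.2446, 0.0332]
eef_rot: [0.715, 0.699, -0.002, 0.001]
contact_force: [-1.4, -4.1, 1.2]
opening: 0.9
finger_force: 25.0
```

Run:
```python
from h import *
rep()
```

```text
21.6 [0.5737 0.2446 0.0332] tray xy [0.0131 0.0904] open 79.2 ff 25.0 F [-1.4 -4.1  1.2]
```

Emit:
step_arm(
  motion=[
    {"dp": [0, 0, 1.5], "twist": [0, 0, 0], "hand": 0.5},
    {"dp": [0, 0, 1.5], "twist": [0, 0, 0], "hand": 1},
    {"dp": [0, 0, 1.5], "twist": [0, 0, 0], "hand": 1},
    {"dp": [0, 0, -38], "twist": [0, 0, 0], "hand": 1},
    {"dp": [-2, -40, -40], "twist": [0, 0, 0], "hand": -1},
  ],
)

```text
clock: 22.22
tool_pos: [0.5375, 0.2481, 0.0758]
eef_rot: [0.715, 0.699, 0.005, 0.0]
contact_force: [-0.1, 1.4, -1.2]
opening: 0.909
finger_force: 0.0
```

Emit:
step_arm(
  motion=[
    {"dp": [0, -30, 0], "twist": [0, 0, 0], "hand": -1},
    {"dp": [0, -30, 0], "twist": [0, 0, 0], "hand": -1},
    {"dp": [0, -30, 0], "twist": [0, 0, 0], "hand": -1},
    {"dp": [0, -30, 0], "twist": [0, 0, 0], "hand": -1},
    {"dp": [0, -30, 0], "twist": [0, 0, 0], "hand": -1},
  ],
)

```text
clock: 22.85
tool_pos: [0.5045, 0.2465, 0.0733]
eef_rot: [0.715, 0.7, 0.0, 0.0]
contact_force: [0.3, 0.5, 0.0]
opening: 0.346
finger_force: 0.0
```

Emit:
step_arm(
  motion=[
    {"dp": [0, 0, 0], "twist": [0, 0, 0], "hand": -1},
    {"dp": [0, 0, 0], "twist": [0, 0, 0], "hand": -1},
    {"dp": [0, 0, 0], "twist": [0, 0, 0], "hand": -1},
    {"dp": [0, 0, 0], "twist": [0, 0, 0], "hand": -1},
  ],
)

```text
clock: 23.35
tool_pos: [0.5037, 0.2466, 0.0735]
eef_rot: [0.714, 0.7, -0.0, 0.0]
contact_force: [0.1, 0.8, 0.8]
opening: 0.008
finger_force: 0.0
```

Run:
```python
from h import *
rep(); tray(-.054,.089,.031); s=snap('wrist'); np.savez('w11.npz',**s)
tiletop(s,.016,[.585,.244],.03,.003)
```

```text
23.35 [0.5037 0.2466 0.0735] tray xy [-0.0569  0.0909] open 0.7 ff 0.0 F [0.1 0.8 0.8]
dp [-1.9  2.9 42.5] twist [0.    0.    0.001] q7 -1.28
tile 8832 z 0.0158 [586.3 247.7] [59.9 52.1] deg -19.7 x 0.5552 0.6145
```

Emit:
step_arm(
  motion=[
    {"dp": [-2, 0, 22], "twist": [0, 0, 0], "hand": -1},
    {"dp": [-2, 0, 42], "twist": [0, 0, 0], "hand": -1},
    {"dp": [-2, 5, 42], "twist": [0, 0, 0], "hand": -1},
    {"dp": [-2, 12, 42], "twist": [0, 0, 0], "hand": -1},
    {"dp": [-2, 19, 42], "twist": [0, 0, 0], "hand": -1},
  ],
)

```text
clock: 24.02
tool_pos: [0.5237, 0.2444, 0.0323]
eef_rot: [0.714, 0.7, 0.001, 0.0]
contact_force: [0.2, 1.2, -0.1]
opening: 0.01
finger_force: 0.3
```

Emit:
step_arm(
  motion=[
    {"dp": [0, 7, 0], "twist": [0, 0, 0], "hand": -1},
    {"dp": [0, 14, 0], "twist": [0, 0, 0], "hand": -1},
    {"dp": [0, 20, 0], "twist": [0, 0, 0], "hand": -1},
    {"dp": [0, 24, 0], "twist": [0, 0, 0], "hand": -1},
    {"dp": [0, 26, 0], "twist": [0, 0, 0], "hand": -1},
  ],
)

```text
clock: 24.65
tool_pos: [0.5456, 0.2438, 0.0314]
eef_rot: [0.714, 0.7, -0.002, -0.001]
contact_force: [-10.7, -1.8, 8.2]
opening: 0.008
finger_force: 5.3
```

Run:
```python
from h import *
rep()
```

```text
24.65 [0.5456 0.2438 0.0314] tray xy [-0.015  0.089] open 0.7 ff 5.3 F [-10.7  -1.8   8.2]
```

Emit:
step_arm(
  motion=[
    {"dp": [0, -14, 0], "twist": [0, 0, 0], "hand": -1},
    {"dp": [-20, -20, -50], "twist": [0, 0, 0], "hand": 1},
    {"dp": [-75, -22, -90], "twist": [0, 0, 0], "hand": 1},
    {"dp": [-135, -24, -90], "twist": [0, 0, 0.05], "hand": 1},
    {"dp": [-195, -26, -90], "twist": [0, 0, 0.09], "hand": 1},
  ],
)

```text
clock: 25.28
tool_pos: [0.5195, 0.0475, 0.1224]
eef_rot: [0.745, 0.667, 0.001, 0.001]
contact_force: [1.0, -0.3, -0.7]
opening: 0.437
finger_force: 0.0
```

Run:
```python
from h import *
rep(); go([.487,-.3214,.12],np.deg2rad(-6.1))
```

```text
25.27 [0.5195 0.0475 0.1224] tray xy [-0.0369 -0.1078] open 38.4 ff 0.0 F [ 1.  -0.3 -0.7]
dp [-370.2    8.5    2.3] twist [ 0.003 -0.    -0.004] q7 -1.03
```

Emit:
step_arm(
  motion=[
    {"dp": [-60, 1, 0], "twist": [0, 0, 0], "hand": 1},
    {"dp": [-120, 3, 0], "twist": [0, 0, 0], "hand": 1},
    {"dp": [-180, 4, 0], "twist": [0, 0, 0], "hand": 1},
    {"dp": [-240, 6, 0], "twist": [0, 0, 0], "hand": 1},
    {"dp": [-300, 7, 0], "twist": [0, 0, 0], "hand": 1},
  ],
)

```text
clock: 25.9
tool_pos: [0.4929, -0.252, 0.1217]
eef_rot: [0.745, 0.667, 0.0, 0.0]
contact_force: [1.1, -0.6, -0.7]
opening: 0.987
finger_force: 0.0
```

Emit:
step_arm(
  motion=[
    {"dp": [-40, 1, 0], "twist": [0, 0, 0], "hand": 1},
    {"dp": [-72, 1, 0], "twist": [0, 0, 0], "hand": 1},
    {"dp": [-72, 1, 0], "twist": [0, 0, 0], "hand": 1},
    {"dp": [-72, 1, 0], "twist": [0, 0, 0], "hand": 1},
  ],
)

```text
clock: 26.4
tool_pos: [0.4863, -0.3202, 0.1216]
eef_rot: [0.745, 0.668, 0.001, -0.0]
contact_force: [0.1, 0.3, -0.5]
opening: 0.998
finger_force: 0.0
```

Run:
```python
from h import *
rep(); s=snap('wrist'); np.savez('w12.npz',**s)
tiletop(s,.024,[.487,-.3214]); go([.487,-.3214,.037],np.deg2rad(-6.1))
```

```text
26.4 [ 0.4863 -0.3202  0.1216] tray xy [-0.0625 -0.4761] open 87.9 ff 0.0 F [ 0.1  0.3 -0.5]
tile 10197 z 0.0236 [ 486.9 -321.7] [79.7 50.2] deg -6.1 x 0.4453 0.5288
dp [-1.8  0.7 84.7] twist [ 0.    -0.001 -0.001] q7 -0.31
```

Emit:
step_arm(
  motion=[
    {"dp": [-2, 1, 45], "twist": [0, 0, 0], "hand": 1},
    {"dp": [-2, 1, 76], "twist": [0, 0, 0], "hand": 1},
    {"dp": [-2, 1, 84], "twist": [0, 0, 0], "hand": 1},
    {"dp": [-2, 1, 84], "twist": [0, 0, 0], "hand": 0.5},
    {"dp": [-2, 1, 84], "twist": [0, 0, 0], "hand": 0.5},
  ],
  force=25,
)

```text
clock: 27.08
tool_pos: [0.4875, -0.3234, 0.0387]
eef_rot: [0.745, 0.667, 0.0, 0.001]
contact_force: [0.5, -0.4, -0.6]
opening: 0.906
finger_force: 25.0
```

Emit:
step_arm(
  motion=[
    {"dp": [0, 0, 0], "twist": [0, 0, 0], "hand": 0.5},
    {"dp": [0, 0, -30], "twist": [0, 0, 0], "hand": 0.5},
    {"dp": [0, 0, -50], "twist": [0, 0, 0], "hand": 0.5},
  ],
)

```text
clock: 27.45
tool_pos: [0.4872, -0.3237, 0.0892]
eef_rot: [0.745, 0.667, 0.0, 0.001]
contact_force: [0.9, -0.7, -1.3]
opening: 0.903
finger_force: 25.0
```

Run:
```python
from h import *
rep(); tray(.013,.027,.085)
```

```text
27.45 [ 0.4872 -0.3237  0.0892] tray xy [-0.0615 -0.4795] open 79.4 ff 25.0 F [ 0.9 -0.7 -1.3]
dp [511.2  29.1   4. ] twist [ 0.002  0.001 -0.089] q7 -0.34
```

Emit:
step_arm(
  motion=[
    {"dp": [50, 3, 0], "twist": [0, 0, -0.02], "hand": 0.5},
    {"dp": [104, 6, 0], "twist": [0, 0, -0.04], "hand": 0.5},
    {"dp": [158, 9, 0], "twist": [0, 0, -0.06], "hand": 0.5},
    {"dp": [212, 12, 0], "twist": [0, 0, -0.08], "hand": 0.5},
    {"dp": [266, 15, 0], "twist": [0, 0, -0.089], "hand": 0.5},
  ],
)

```text
clock: 28.08
tool_pos: [0.5314, -0.0591, 0.0883]
eef_rot: [0.714, 0.7, 0.0, 0.001]
contact_force: [0.8, 0.1, -2.5]
opening: 0.904
finger_force: 25.0
```

Run:
```python
from h import *
rep(); tray(.013,.027,.085)
```

```text
28.07 [ 0.5314 -0.0591  0.0883] tray xy [-0.0228 -0.2141] open 79.6 ff 25.0 F [ 0.8  0.1 -2.5]
dp [241.1  35.8   3.3] twist [ 0.002  0.    -0.   ] q7 -0.81
```

Emit:
step_arm(
  motion=[
    {"dp": [55, 8, 0], "twist": [0, 0, 0], "hand": 0.5},
    {"dp": [112, 16, 0], "twist": [0, 0, 0], "hand": 0.5},
    {"dp": [169, 25, 0], "twist": [0, 0, 0], "hand": 0.5},
    {"dp": [226, 34, 8], "twist": [0, 0, 0], "hand": 0.5},
    {"dp": [239, 36, 30], "twist": [0, 0, 0], "hand": 0.5},
  ],
)

```text
clock: 28.7
tool_pos: [0.5729, 0.1848, 0.0593]
eef_rot: [0.713, 0.702, 0.004, -0.001]
contact_force: [0.7, 0.6, -1.6]
opening: 0.904
finger_force: 25.0
```

Run:
```python
from h import *
rep(); tray(.013,.027,.031); s=snap('wrist'); np.savez('w13.npz',**s)
P=cloud(s); m=redsoft(s)&(abs(P[...,2]-.016)<.003); A=(P[m][:,:2]-TR)@TM
print('row in tray',np.percentile(A,[.5,99.5],axis=0).round(4))
```

```text
28.7 [0.5729 0.1848 0.0593] tray xy [0.0136 0.0306] open 79.6 ff 25.0 F [ 0.7  0.6 -1.6]
dp [-3.8 -0.7 28.3] twist [ 0.005 -0.008  0.006] q7 -1.09
row in tray [[0.0009 0.0659]
 [0.0792 0.1538]]
```

Emit:
step_arm(
  motion=[
    {"dp": [-3, -0.5, 18], "twist": [0, 0, 0], "hand": 0.5},
    {"dp": [-3, -0.5, 28], "twist": [0, 0, 0], "hand": 0.5},
    {"dp": [2, -0.5, 28], "twist": [0, 0, 0], "hand": 0.5},
    {"dp": [7, -0.5, 28], "twist": [0, 0, 0], "hand": 0.5},
    {"dp": [12, -0.5, 28], "twist": [0, 0, 0], "hand": 0.5},
  ],
)

```text
clock: 29.38
tool_pos: [0.5717, 0.1893, 0.0295]
eef_rot: [0.715, 0.699, 0.0, 0.0]
contact_force: [-0.3, -0.7, -0.9]
opening: 0.904
finger_force: 25.0
```

Emit:
step_arm(
  motion=[
    {"dp": [2, 0, 0], "twist": [0, 0, 0], "hand": 0.5},
    {"dp": [4, 0, 0], "twist": [0, 0, 0], "hand": 0.5},
    {"dp": [4, 0, 0], "twist": [0, 0, 0], "hand": 0.5},
  ],
)

```text
clock: 29.75
tool_pos: [0.5715, 0.1936, 0.0295]
eef_rot: [0.714, 0.7, -0.0, 0.0]
contact_force: [0.2, 0.1, -1.1]
opening: 0.905
finger_force: 25.0
```

Run:
```python
from h import *
rep()
```

```text
29.75 [0.5715 0.1936 0.0295] tray xy [0.012  0.0394] open 79.7 ff 25.0 F [ 0.2  0.1 -1.1]
```

Emit:
step_arm(
  motion=[
    {"dp": [2, 0, 0], "twist": [0, 0, 0], "hand": 0.5},
    {"dp": [4, 0, 0], "twist": [0, 0, 0], "hand": 0.5},
    {"dp": [4, 0, 0], "twist": [0, 0, 0], "hand": 0.5},
  ],
)

```text
clock: 30.12
tool_pos: [0.5716, 0.195, 0.0293]
eef_rot: [0.715, 0.699, -0.002, 0.001]
contact_force: [-0.6, -5.3, 1.4]
opening: 0.906
finger_force: 25.0
```

Run:
```python
from h import *
rep()
```

```text
30.12 [0.5716 0.195  0.0293] tray xy [0.012  0.0407] open 79.7 ff 25.0 F [-0.6 -5.3  1.4]
```

Contact at 5.3 N. I release, back off, close and push.

Emit:
step_arm(
  motion=[
    {"dp": [0, 0, 0], "twist": [0, 0, 0], "hand": 1},
    {"dp": [0, 0, 0], "twist": [0, 0, 0], "hand": 1},
    {"dp": [0, 0, -42], "twist": [0, 0, 0], "hand": 1},
    {"dp": [-2, -40, -44], "twist": [0, 0, 0], "hand": -1},
    {"dp": [-2, -70, -44], "twist": [0, 0, 0], "hand": -1},
  ],
)

```text
clock: 30.75
tool_pos: [0.5007, 0.1981, 0.0743]
eef_rot: [0.714, 0.7, 0.001, -0.001]
contact_force: [0.1, -0.1, -0.3]
opening: 0.798
finger_force: 0.0
```

Emit:
step_arm(
  motion=[
    {"dp": [0, 0, 0], "twist": [0, 0, 0], "hand": -1},
    {"dp": [0, 0, 0], "twist": [0, 0, 0], "hand": -1},
    {"dp": [0, 0, 0], "twist": [0, 0, 0], "hand": -1},
    {"dp": [0, 0, 0], "twist": [0, 0, 0], "hand": -1},
    {"dp": [0, 0, 0], "twist": [0, 0, 0], "hand": -1},
  ],
)

```text
clock: 31.38
tool_pos: [0.5019, 0.1969, 0.0733]
eef_rot: [0.715, 0.699, 0.0, 0.0]
contact_force: [0.3, 0.1, -0.0]
opening: 0.232
finger_force: 0.0
```

Emit:
step_arm(
  motion=[
    {"dp": [0, 0, 0], "twist": [0, 0, 0], "hand": -1},
    {"dp": [0, 0, 0], "twist": [0, 0, 0], "hand": -1},
  ],
)

```text
clock: 31.62
tool_pos: [0.5017, 0.197, 0.0735]
eef_rot: [0.714, 0.7, 0.0, 0.0]
contact_force: [0.2, -0.8, -0.3]
opening: 0.012
finger_force: 0.0
```

Run:
```python
from h import *
rep(); tray(-.056,.039,.031)
```

```text
31.62 [0.5017 0.197  0.0735] tray xy [-0.0579  0.0413] open 1.1 ff 0.0 F [ 0.2 -0.8 -0.3]
dp [-2.3  1.9 42.5] twist [ 0. -0. -0.] q7 -1.26
```

Emit:
step_arm(
  motion=[
    {"dp": [-2, 0, 22], "twist": [0, 0, 0], "hand": -1},
    {"dp": [-2, 0, 42], "twist": [0, 0, 0], "hand": -1},
    {"dp": [-2, 5, 42], "twist": [0, 0, 0], "hand": -1},
    {"dp": [-2, 12, 42], "twist": [0, 0, 0], "hand": -1},
    {"dp": [-2, 19, 42], "twist": [0, 0, 0], "hand": -1},
  ],
)

```text
clock: 32.25
tool_pos: [0.5216, 0.1947, 0.0323]
eef_rot: [0.715, 0.699, 0.001, 0.0]
contact_force: [-0.7, 0.2, -0.5]
opening: 0.005
finger_force: 0.3
```

Emit:
step_arm(
  motion=[
    {"dp": [0, 7, 0], "twist": [0, 0, 0], "hand": -1},
    {"dp": [0, 14, 0], "twist": [0, 0, 0], "hand": -1},
    {"dp": [0, 20, 0], "twist": [0, 0, 0], "hand": -1},
    {"dp": [0, 25, 0], "twist": [0, 0, 0], "hand": -1},
    {"dp": [0, 27, 0], "twist": [0, 0, 0], "hand": -1},
  ],
)

```text
clock: 32.88
tool_pos: [0.5446, 0.194, 0.0314]
eef_rot: [0.714, 0.7, -0.002, -0.001]
contact_force: [-9.6, -0.3, 7.9]
opening: 0.006
finger_force: 5.4
```

Run:
```python
from h import *
rep()
```

```text
32.88 [0.5446 0.194  0.0314] tray xy [-0.015   0.0392] open 0.6 ff 5.4 F [-9.6 -0.3  7.9]
```

Emit:
step_arm(
  motion=[
    {"dp": [0, -14, 0], "twist": [0, 0, 0], "hand": -1},
    {"dp": [-20, -20, -50], "twist": [0, 0, 0], "hand": 1},
    {"dp": [-75, -22, -75], "twist": [0, 0, 0], "hand": 1},
    {"dp": [-135, -24, -75], "twist": [0, 0, 0.05], "hand": 1},
    {"dp": [-195, -26, -75], "twist": [0, 0, 0.09], "hand": 1},
  ],
)

```text
clock: 33.5
tool_pos: [0.5182, -0.0023, 0.1071]
eef_rot: [0.746, 0.666, 0.001, 0.001]
contact_force: [0.5, -0.8, -0.1]
opening: 0.433
finger_force: 0.0
```

Emit:
step_arm(
  motion=[
    {"dp": [-60, 1, 0], "twist": [0, 0, 0], "hand": 1},
    {"dp": [-120, 3, 0], "twist": [0, 0, 0], "hand": 1},
    {"dp": [-180, 5, 0], "twist": [0, 0, 0], "hand": 1},
    {"dp": [-240, 7, 0], "twist": [0, 0, 0], "hand": 1},
    {"dp": [-300, 9, 0], "twist": [0, 0, 0], "hand": 1},
  ],
)

```text
clock: 34.12
tool_pos: [0.4932, -0.302, 0.1067]
eef_rot: [0.745, 0.667, 0.0, 0.0]
contact_force: [1.1, 0.1, -0.1]
opening: 0.99
finger_force: 0.0
```

Emit:
step_arm(
  motion=[
    {"dp": [-10, 0, 0], "twist": [0, 0, 0], "hand": 1},
    {"dp": [-10, 0, 0], "twist": [0, 0, 0], "hand": 1},
    {"dp": [-10, 0, 0], "twist": [0, 0, 0], "hand": 1},
  ],
)

```text
clock: 34.5
tool_pos: [0.493, -0.307, 0.1068]
eef_rot: [0.744, 0.668, 0.001, -0.0]
contact_force: [0.2, 1.1, -0.5]
opening: 1.002
finger_force: 0.0
```

Run:
```python
from h import *
rep(); s=snap('wrist'); np.savez('w14.npz',**s)
tiletop(s,.012,[.487,-.3214]); go([.487,-.322,.027],np.deg2rad(-6.1))
```

```text
34.5 [ 0.493  -0.307   0.1068] tray xy [-0.0561 -0.4628] open 88.2 ff 0.0 F [ 0.2  1.1 -0.5]
tile 9910 z 0.0116 [ 483.9 -322. ] [79.7 50.5] deg -1.3 x 0.4439 0.5242
dp [-15.6  -4.4  79.8] twist [ 0.    -0.001 -0.001] q7 -0.36
```

Run:
```python
from h import *
go([.484,-.3225,.027],np.deg2rad(-1.3))
```

```text
dp [-16.5  -7.3  79.8] twist [ 0.    -0.001 -0.084] q7 -0.36
```

Emit:
step_arm(
  motion=[
    {"dp": [-16, -7, 40], "twist": [0, 0, -0.084], "hand": 1},
    {"dp": [-16, -7, 62], "twist": [0, 0, -0.084], "hand": 1},
    {"dp": [-16, -7, 62], "twist": [0, 0, -0.084], "hand": 1},
  ],
)

```text
clock: 34.92
tool_pos: [0.4831, -0.3226, 0.0432]
eef_rot: [0.716, 0.698, -0.0, -0.002]
contact_force: [-0.0, -0.2, 0.3]
opening: 1.001
finger_force: 0.0
```

Run:
```python
from h import *
rep(); go([.484,-.3225,.027],np.deg2rad(-1.3))
```

```text
34.92 [ 0.4831 -0.3226  0.0432] tray xy [-0.0656 -0.4785] open 88.1 ff 0.0 F [-0.  -0.2  0.3]
dp [ 0.   0.9 16.2] twist [-0.002 -0.002 -0.003] q7 -0.34
```

Emit:
step_arm(
  motion=[
    {"dp": [0, 1, 16], "twist": [0, 0, 0], "hand": 1},
    {"dp": [0, 1, 16], "twist": [0, 0, 0], "hand": 0.5},
    {"dp": [0, 1, 16], "twist": [0, 0, 0], "hand": 0.5},
    {"dp": [0, 1, 16], "twist": [0, 0, 0], "hand": 0.5},
  ],
  force=25,
)

```text
clock: 35.42
tool_pos: [0.4847, -0.3248, 0.029]
eef_rot: [0.717, 0.697, 0.0, 0.0]
contact_force: [-0.1, 0.3, -0.1]
opening: 0.905
finger_force: 25.0
```

Emit:
step_arm(
  motion=[
    {"dp": [0, 0, -30], "twist": [0, 0, 0], "hand": 0.5},
    {"dp": [0, 0, -62], "twist": [0, 0, 0], "hand": 0.5},
    {"dp": [0, 0, -62], "twist": [0, 0, 0], "hand": 0.5},
  ],
)

```text
clock: 35.8
tool_pos: [0.486, -0.3253, 0.0929]
eef_rot: [0.717, 0.697, 0.001, 0.002]
contact_force: [0.5, 0.3, -1.0]
opening: 0.906
finger_force: 25.0
```

Run:
```python
from h import *
rep(); tray(.013,-.025,.085)
```

```text
35.8 [ 0.486  -0.3253  0.0929] tray xy [-0.0627 -0.4812] open 79.8 ff 25.0 F [ 0.5  0.3 -1. ]
dp [456.7  72.6   7.4] twist [ 0.005  0.002 -0.007] q7 -0.28
```

Emit:
step_arm(
  motion=[
    {"dp": [45, 7, 0], "twist": [0, 0, 0], "hand": 0.5},
    {"dp": [97, 15, 0], "twist": [0, 0, 0], "hand": 0.5},
    {"dp": [149, 24, 0], "twist": [0, 0, 0], "hand": 0.5},
    {"dp": [201, 32, 0], "twist": [0, 0, 0], "hand": 0.5},
    {"dp": [253, 40, 0], "twist": [0, 0, -0.007], "hand": 0.5},
  ],
)

```text
clock: 36.42
tool_pos: [0.5309, -0.0713, 0.0897]
eef_rot: [0.714, 0.7, -0.0, -0.0]
contact_force: [0.4, -1.0, -1.3]
opening: 0.908
finger_force: 25.0
```

Emit:
step_arm(
  motion=[
    {"dp": [50, 8, 0], "twist": [0, 0, 0], "hand": 0.5},
    {"dp": [100, 16, 0], "twist": [0, 0, 0], "hand": 0.5},
    {"dp": [150, 24, 0], "twist": [0, 0, 0], "hand": 0.5},
    {"dp": [195, 32, 10], "twist": [0, 0, 0], "hand": 0.5},
    {"dp": [200, 32, 30], "twist": [0, 0, 0], "hand": 0.5},
  ],
)

```text
clock: 37.05
tool_pos: [0.5677, 0.1322, 0.0603]
eef_rot: [0.712, 0.702, 0.003, -0.001]
contact_force: [0.2, 0.2, -0.7]
opening: 0.905
finger_force: 25.0
```

Run:
```python
from h import *
rep(); tray(.013,-.024,.0325)
```

```text
37.05 [0.5677 0.1322 0.0603] tray xy [ 0.0095 -0.0221] open 79.7 ff 25.0 F [ 0.2  0.2 -0.7]
dp [-2.1  3.4 27.8] twist [ 0.002 -0.005  0.006] q7 -1.06
```

Emit:
step_arm(
  motion=[
    {"dp": [-3, 3, 18], "twist": [0, 0, 0.003], "hand": 0.5},
    {"dp": [-3, 3, 27], "twist": [0, 0, 0.003], "hand": 0.5},
    {"dp": [2, 3, 27], "twist": [0, 0, 0.003], "hand": 0.5},
    {"dp": [7, 3, 27], "twist": [0, 0, 0.003], "hand": 0.5},
    {"dp": [12, 3, 27], "twist": [0, 0, 0.003], "hand": 0.5},
  ],
)

```text
clock: 37.67
tool_pos: [0.5706, 0.1385, 0.0336]
eef_rot: [0.715, 0.699, 0.0, 0.0]
contact_force: [-0.0, 0.4, -0.8]
opening: 0.904
finger_force: 25.0
```

Emit:
step_arm(
  motion=[
    {"dp": [2, 0, 0], "twist": [0, 0, 0], "hand": 0.5},
    {"dp": [4, 0, 0], "twist": [0, 0, 0], "hand": 0.5},
    {"dp": [4, 0, 0], "twist": [0, 0, 0], "hand": 0.5},
  ],
)

```text
clock: 38.05
tool_pos: [0.5705, 0.1425, 0.0335]
eef_rot: [0.715, 0.699, -0.0, 0.0]
contact_force: [0.4, 0.2, -0.7]
opening: 0.902
finger_force: 25.0
```

Run:
```python
from h import *
rep()
```

```text
38.05 [0.5705 0.1425 0.0335] tray xy [ 0.0121 -0.0118] open 79.3 ff 25.0 F [ 0.4  0.2 -0.7]
```

Emit:
step_arm(
  motion=[
    {"dp": [2, 0, 0], "twist": [0, 0, 0], "hand": 0.5},
    {"dp": [4, 0, 0], "twist": [0, 0, 0], "hand": 0.5},
    {"dp": [4, 0, 0.5], "twist": [0, 0, 0], "hand": 0.5},
  ],
)

```text
clock: 38.42
tool_pos: [0.5705, 0.1433, 0.0328]
eef_rot: [0.716, 0.698, -0.002, 0.002]
contact_force: [-0.1, -5.6, 0.6]
opening: 0.905
finger_force: 25.0
```

Run:
```python
from h import *
rep()
```

```text
38.42 [0.5705 0.1433 0.0328] tray xy [ 0.0121 -0.0109] open 79.6 ff 25.0 F [-0.1 -5.6  0.6]
```

Contact at 5.6 N, so I release, back off and push.

Emit:
step_arm(
  motion=[
    {"dp": [0, 0, 1], "twist": [0, 0, 0], "hand": 0.5},
    {"dp": [0, 0, 1], "twist": [0, 0, 0], "hand": 1},
    {"dp": [0, 0, 1], "twist": [0, 0, 0], "hand": 1},
    {"dp": [0, 0, -40], "twist": [0, 0, 0], "hand": 1},
    {"dp": [-2, -40, -42], "twist": [0, 0, 0], "hand": -1},
  ],
)

```text
clock: 39.05
tool_pos: [0.5345, 0.1476, 0.0773]
eef_rot: [0.716, 0.698, 0.005, 0.001]
contact_force: [-0.2, 0.9, -0.1]
opening: 0.913
finger_force: 0.0
```

Emit:
step_arm(
  motion=[
    {"dp": [0, -30, 0], "twist": [0, 0, 0], "hand": -1},
    {"dp": [0, -30, 0], "twist": [0, 0, 0], "hand": -1},
    {"dp": [0, -30, 0], "twist": [0, 0, 0], "hand": -1},
    {"dp": [0, -30, 0], "twist": [0, 0, 0], "hand": -1},
    {"dp": [0, -30, 0], "twist": [0, 0, 0], "hand": -1},
  ],
)

```text
clock: 39.67
tool_pos: [0.5013, 0.146, 0.0748]
eef_rot: [0.716, 0.699, 0.0, 0.0]
contact_force: [-0.4, -0.0, 0.3]
opening: 0.343
finger_force: 0.0
```

Emit:
step_arm(
  motion=[
    {"dp": [0, 0, 0], "twist": [0, 0, 0], "hand": -1},
    {"dp": [0, 0, 0], "twist": [0, 0, 0], "hand": -1},
    {"dp": [0, 0, 0], "twist": [0, 0, 0], "hand": -1},
  ],
)

```text
clock: 40.05
tool_pos: [0.5006, 0.146, 0.075]
eef_rot: [0.715, 0.699, -0.0, 0.0]
contact_force: [0.5, 0.2, -0.2]
opening: 0.008
finger_force: 0.0
```

Run:
```python
from h import *
rep(); tray(-.056,-.011,.031)
```

```text
40.05 [0.5006 0.146  0.075 ] tray xy [-0.0579 -0.0097] open 0.7 ff 0.0 F [ 0.5  0.2 -0.2]
dp [-1.3  1.9 44. ] twist [ 0.     0.    -0.002] q7 -1.24
```

Emit:
step_arm(
  motion=[
    {"dp": [-1, 0, 22], "twist": [0, 0, 0], "hand": -1},
    {"dp": [-1, 0, 43], "twist": [0, 0, 0], "hand": -1},
    {"dp": [-1, 5, 43], "twist": [0, 0, 0], "hand": -1},
    {"dp": [-1, 12, 43], "twist": [0, 0, 0], "hand": -1},
    {"dp": [-1, 19, 43], "twist": [0, 0, 0], "hand": -1},
  ],
)

```text
clock: 40.67
tool_pos: [0.5206, 0.1447, 0.0328]
eef_rot: [0.715, 0.699, 0.001, 0.0]
contact_force: [-0.2, -0.8, -0.2]
opening: 0.003
finger_force: 0.2
```

Emit:
step_arm(
  motion=[
    {"dp": [0, 7, 0], "twist": [0, 0, 0], "hand": -1},
    {"dp": [0, 14, 0], "twist": [0, 0, 0], "hand": -1},
    {"dp": [0, 20, 0], "twist": [0, 0, 0], "hand": -1},
    {"dp": [0, 25, 0], "twist": [0, 0, 0], "hand": -1},
    {"dp": [0, 27, 0], "twist": [0, 0, 0], "hand": -1},
  ],
)

```text
clock: 41.3
tool_pos: [0.5435, 0.1439, 0.0318]
eef_rot: [0.715, 0.699, -0.002, -0.001]
contact_force: [-9.5, -0.0, 8.0]
opening: 0.002
finger_force: 5.3
```

Emit:
step_arm(
  motion=[
    {"dp": [0, -20, 0], "twist": [0, 0, 0], "hand": -1},
    {"dp": [0, -30, -50], "twist": [0, 0, 0], "hand": -1},
    {"dp": [-50, -30, -70], "twist": [0, 0, 0], "hand": -1},
    {"dp": [-60, -30, -80], "twist": [0, 0, 0], "hand": -1},
    {"dp": [-60, 15, -80], "twist": [0, 0, 0], "hand": -1},
  ],
)

```text
clock: 41.92
tool_pos: [0.5581, 0.0826, 0.1126]
eef_rot: [0.715, 0.7, -0.002, -0.001]
contact_force: [1.0, 0.6, -1.8]
opening: 0.007
finger_force: 0.0
```

Run:
```python
from h import *
rep(); s=snap('wrist'); save(s,'w15'); np.savez('w15.npz',**s)
P=cloud(s); m=redsoft(s)&(abs(P[...,2]-.016)<.003); A=(P[m][:,:2]-TR)@TM
print('row in tray',np.percentile(A,[.2,99.8],axis=0).round(4),m.sum())
tray(-.02,-.055,.031)
```

```text
41.92 [0.5581 0.0826 0.1126] tray xy [ 0.0009 -0.0719] open 0.6 ff 0.0 F [ 1.   0.6 -1.8]
row in tray [[ 0.0007 -0.0346]
 [ 0.0795  0.0672]] 28266
dp [ 16.1 -30.9  81.7] twist [ 0.007 -0.002 -0.006] q7 -0.96
```

View pics/w15.png

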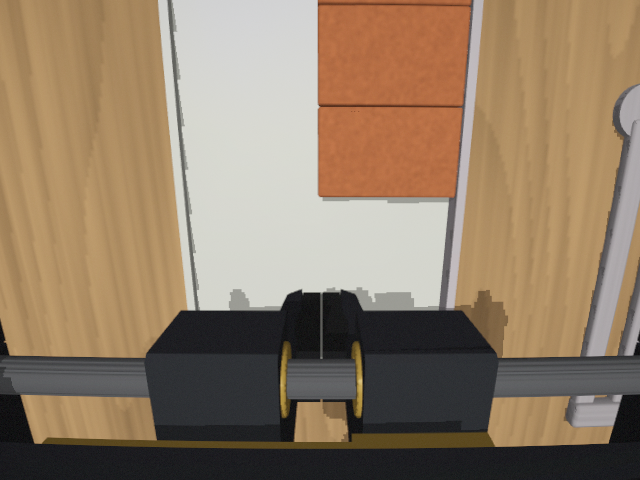

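The row shows closed, with joints at (390,105) and (390,3). Its right edge is at −34.6 mm (nominal −35) and the far side is home. One gentle sideways push takes up any hairline gap.

Emit:
step_arm(
  motion=[
    {"dp": [8, 39, 0], "twist": [0, 0, 0], "hand": -1},
    {"dp": [8, 39, 40], "twist": [0, 0, 0], "hand": -1},
    {"dp": [8, 39, 81], "twist": [0, 0, 0], "hand": -1},
    {"dp": [8, 39, 81], "twist": [0, 0, 0], "hand": -1},
  ],
)

```text
clock: 42.48
tool_pos: [0.5992, 0.0915, 0.029]
eef_rot: [0.715, 0.699, -0.0, -0.001]
contact_force: [-0.6, 0.3, -0.2]
opening: 0.007
finger_force: 0.0
```

Emit:
step_arm(
  motion=[
    {"dp": [8, 0, 0], "twist": [0, 0, 0], "hand": -1},
    {"dp": [14, 0, 0], "twist": [0, 0, 0], "hand": -1},
    {"dp": [19, 0, 0], "twist": [0, 0, 0], "hand": -1},
    {"dp": [22, 0, 0], "twist": [0, 0, 0], "hand": -1},
  ],
)

```text
clock: 42.98
tool_pos: [0.5998, 0.1087, 0.0313]
eef_rot: [0.716, 0.698, -0.003, 0.003]
contact_force: [-1.5, -10.1, 7.4]
opening: 0.006
finger_force: 4.9
```

Run:
```python
from h import *
rep()
```

```text
42.98 [0.5998 0.1087 0.0313] tray xy [ 0.0421 -0.045 ] open 0.5 ff 4.9 F [ -1.5 -10.1   7.4]
```

Emit:
step_arm(
  motion=[
    {"dp": [-15, 0, 0], "twist": [0, 0, 0], "hand": -1},
    {"dp": [-20, 0, -50], "twist": [0, 0, 0], "hand": -1},
    {"dp": [-50, -20, -100], "twist": [0, 0, 0], "hand": -1},
    {"dp": [-90, -40, -150], "twist": [0, 0, 0], "hand": -1},
    {"dp": [-120, -60, -200], "twist": [0, 0, 0], "hand": -1},
  ],
)

```text
clock: 43.6
tool_pos: [0.5375, -0.0057, 0.2293]
eef_rot: [0.715, 0.699, -0.0, 0.0]
contact_force: [0.6, -0.6, 0.1]
opening: 0.002
finger_force: 0.0
```

Emit:
step_arm(
  motion=[
    {"dp": [-20, 0, -50], "twist": [0, 0, 0], "hand": -1},
    {"dp": [-40, 0, -100], "twist": [0, 0, 0], "hand": -1},
    {"dp": [-40, 0, -100], "twist": [0, 0, 0], "hand": -1},
    {"dp": [-40, 0, -100], "twist": [0, 0, 0], "hand": -1},
  ],
)

```text
clock: 44.1
tool_pos: [0.5369, -0.044, 0.3275]
eef_rot: [0.715, 0.699, -0.0, -0.0]
contact_force: [0.5, -0.4, -0.6]
opening: 0.003
finger_force: 0.0
```

Run:
```python
from h import *
rep(); s=snap('wrist'); save(s,'w16')
P=cloud(s); m=redsoft(s)&(abs(P[...,2]-.016)<.004)&(P[...,1]>0); A=(P[m][:,:2]-TR)@TM
print('row in tray',np.percentile(A,[.2,99.8],axis=0).round(4),m.sum())
t=snap('top'); save(t,'top1'); rects(t,60); find(t,'top',['dish','paddle','jar','tongs','scoop'])
```

```text
44.1 [ 0.5369 -0.044   0.3275] tray xy [-0.0177 -0.199 ] open 0.2 ff 0.0 F [ 0.5 -0.4 -0.6]
row in tray [[ 0.0007 -0.0349]
 [ 0.0797  0.0076]] 3503
red 301 px 111 137 ztop 0.0945 c [799.7 640.1] wh [62.5 60.3] long axis deg -11.6
red 3842 px 522 175 ztop 0.0216 c [ 867.2 -577.3] wh [297.  156.5] long axis deg -78.4
red 1800 px 246 228 ztop 0.0198 c [597.9 218.2] wh [196.9  77.4] long axis deg 88.5
red 339 px 418 226 ztop 0.0392 c [ 658.5 -267.7] wh [56.6 56.4] long axis deg 49.8
dish 0.84 [ 0.663 -0.273  0.018] [418. 227.]
paddle 0.18 [0.599 0.19  0.017] [256. 228.]
jar 0.87 [0.384 0.425 0.126] [147. 287.]
tongs 0.96 [0.759 0.128 0.005] [285. 181.]
scoop 0.93 [ 0.63  -0.469  0.016] [484. 246.]
```

View pics/w16.png

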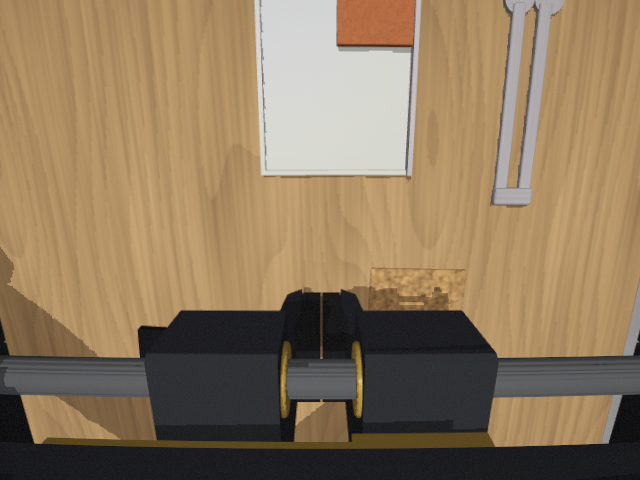

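View pics/top1.png

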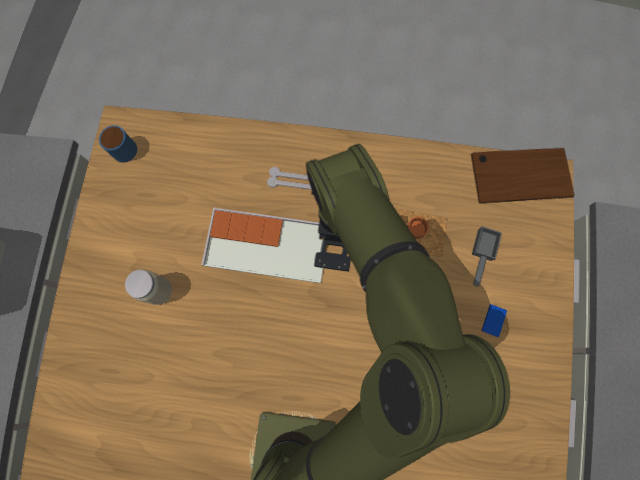

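The wrist view shows the row's right edge at (375,45), clear of the gripper, and the tongs in place. The top view shows four tiles as one closed row from the far left corner (212–282, 228). The dish is upright on the mat at (418,227), knocked about 3 cm but still fully on the cork. Jar and scoop read where they were. The arm hides part of the tongs. I'm handing in.

```bash
python3 -c "
from plant import r
print(r.finish_job())"
```

```text
the job is handed in; nothing more can be done
None
```

The job is handed in at about 44 s on the robot's clock: the dish is upright on the mat, and all four terracotta tiles lie flat as one closed row from the far left corner, with the jar, tongs and scoop never touched; no verdict came back.

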